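Polishing paste from behind the bottles

TASK

The flat round tin of polishing paste is wanted on the cork mat for the next pass over the fuselage, but three tall containers stand close around it in the plywood caddy. First stand all three upright in the shallow steel tray while the tin stays put, then set the tin in the middle of the round cork mat, and finally put each container back on the very spot in the caddy where it stood at the start. Set everything down rather than letting it drop, tip nothing over, and leave the tape roll and the sanding block in the caddy as they are.

Things in the scene. Friction and masses are not known exactly. Their poses are not given: they have to be found in the camera images.
- paste_tin_center (a point): Flat round tin with a lid, bare metal, 58 mm across, 28 mm high, 0.12 kg, lying flat on the caddy floor; the point is its centre, 14 mm above its underside; z is up. The three tall containers stand about 10 mm from it, on the robot's side and to its left and right. The mat is where it must go.
- glue_bottle_center (a point): Round white plastic bottle, 45 mm across, straight sides up to 94 mm, then a shoulder and a pointed nozzle up to 116 mm; 0.14 kg; the point is on its axis, 72 mm above its underside, a good height to grip; z is up. Grip it round the straight part.
- glass_bottle_center (a point): Round amber glass bottle with a paper band and a short black cap, 49 mm across, straight sides up to 90 mm, then a shoulder and the cap (30 mm across) up to 114 mm; 0.20 kg; the point is on its axis, 72 mm above its underside, a good height to grip; z is up. Grip it round the straight part.
- thinner_can_center (a point): Square bare-metal can, 45 by 45 mm, 100 mm high, with a small black screw cap on top up to 112 mm; 0.20 kg; the point is on its axis, 72 mm above its underside, a good height to grip; x and y are square to its sides, z is up. Grip it across two opposite sides.
- caddy: Low open plywood box, fixed, 200 mm along its x, 340 mm along its y, rim 22 mm high, walls and floor 6 mm thick (its contents stand 6 mm above the bench). Origin: centre of the underside; x points away from the robot, z up. Three dark felt discs, 54 mm across, at (x, y) = (-32, 0), (8, 58), (8, -58) mm are the places of the tall containers; which stands where varies. The tin lies near (30, 0).
- tray: Shallow steel tray, fixed to the bench, empty, 260 mm along its x by 130 mm along its y, rim 14 mm high, walls and floor 4 mm thick (things in it stand 4 mm above the bench); it lies to the left or to the right of the caddy. Origin: centre of its underside; its x points away from the robot, z up. The side area for the three tall containers.
- mat: Round cork mat, fixed to the bench, 92 mm across, 4 mm thick, on the other side of the caddy from the tray. Origin: centre of its underside.
- tape_roll_center (a point): Roll of blue masking tape lying flat in the caddy, to one side of the tall containers, 80 mm across, 24 mm high; the point is its centre, 12 mm above its underside. Leave it.
- sanding_block_center (a point): Cork sanding block lying in the caddy on the other side, 85 by 45 mm, 26 mm high; the point is its centre, 13 mm above its underside. Leave it.
There are look-alikes about, which are no part of the job. Of the things like the mat, leave any that is blue, orange or turquoise; of the rest the larger one is meant.

How it is judged:
By the outcome, as a careful person would: the job done as asked, in the order asked, and still so for the second after the job is handed in, with the robot touching nothing.
It also fails if it takes over 144 s, if anything falls off the work surface, if the arm or the gripper's body presses on something with over 40 N, if the wrist force passes 120 N, or if a joint passes its speed limit or range.

ROBOT

A 6-joint arm with a two-finger parallel gripper is mounted at the origin on the work surface. World frame = base frame: x ahead of the robot, y to its left, z up, the work surface at z = 0. Lengths are in mm, angles in rad, forces in N, time in s.
With the tool pointing down it reaches from about 350 to 775 mm from the base axis. Payload 7.3 kg.
Tool frame: the origin (TCP) lies on the centre line of the jaws, within the pads' length; the fingertips stand 22 mm ahead of it and the grasp point (between the pads) lies 3 mm ahead of it; x points along the fingers, z is the direction in which the jaws open and shut, and the axes are right-handed (so a half turn about x gives the same grasp; the last joint's range is limited). The gripper opens to 92 mm and grips with 3 to 60 N. Pads are 19 mm wide; open, the fingers measure 130 mm over their backs; the gripper's body (75 mm by 190 mm) begins 47 mm behind the grasp point.
Start: joints at [-1.448, 0.342, 1.524, -0, 1.275, -0.146], TCP at [139.448, -506.159, 248.741] pointing down, gripper open.
Joint ranges: [-2.53, 2.53], [-0.77, 2.02], [0.04, 2.7], [-1, 4.14], [0.28, 2.66], [-3.11, 3.11]. Speed limits (rad/s): [2.57, 2.57, 3.14, 3.14, 3.14, 3.14].

INTERFACE

Orientations are given as [roll, pitch, yaw] about the fixed x, y, z axes, in that order (R = Rz(yaw) Ry(pitch) Rx(roll)).
In Python, from plant import readout, imaging, bot gives the robot as it stands.
- The arm moves only by the tool arm_command, never from a script. Its argument "plan" is a list of rows, each an object of numbers: "tx", "ty", "tz": the shift along the tool's x, y, z in cm; "wx", "wy", "wz": the turn, a rotation vector about the tool's x, y, z in rad; "jaw": the opening, from -1 (shut) to 1 (fully open). In form: [{"tx": .., "ty": .., "tz": .., "wx": .., "wy": .., "wz": .., "jaw": ..}, ...]. A call has 1 to 20 rows; each row shifts and turns the commanded pose from where the row before left it, along the tool's axes as they then stand; what a row does not reach is not made up. A row lasts 1/10 s, in which the tool goes at most 50 mm and 8.59 degrees, less where a joint would pass 70% of its speed; a pose out of reach is approached as far as the arm can. A call with a gripper value outside its range is refused whole. The fingers move at their own pace and stop on an object; the grip force is fixed at half the most. Time passes only in rows, so rows that do not move let the fingers close. It gives the time, the measured TCP pose, the force and the opening at its end, in the units of the state.
- readout.get_obs(): the state, without advancing time (a new reading comes with each control period).
- imaging.capture(name): name is "side" or "top" or "wrist"; returns the picture (384x512x3 uint8, blue, green, red); there is no depth.
- imaging.get_calibration(name): a dict with "fx", "fy", "cx", "cy" (pixels), "position" and "rotation" of the camera in the world; the wrist camera has in their place "mount" (4x4, takes a point from camera to tool coordinates, whose origin is the TCP and whose axes are the tool frame's). Camera axes: x right, y up, looking along -z (the intrinsics and any distortion apply to the point x, -y, -z); pixel columns grow to the right and rows downward; lengths in mm; the calibration is good to about 2 mm. A picture is of the moment at which its call begins: read the wrist's pose just before it. get_calibration takes no time and is no camera call.
- bot.close_job(): hands the job in, once; it reports no verdict.
The state is a dict: "time": time; "joint_positions": joint angles; "dq": joint speeds; "tau": joint torques, N m; "tool_pos": TCP position; "tcp_rot": TCP orientation; "contact_force": force on the tool from outside, world axes, zero at the start; "moment": the same for the moment, N m; "grip_width": finger opening in mm.
Only numpy, scipy, OpenCV 4.12 (cv2) and the standard library are available. Lean on these libraries where they do the work, as an engineer would, in place of code of your own. Each camera call takes 0.05 s, during which the arm holds its last target.

## Working session

There is one attempt and no reset: what is moved stays moved. The work goes in short steps, Python scripts to look and compute and a tool call to move; the robot and the scene stay as the last step left them, time stands still between calls to the robot, and variables do not carry over. Pictures are saved under pics/ and viewed, and the job is handed in when it is done.

Besides the shell and the picture viewer there is one more tool, called after "Emit:" by a JSON object that holds its "fn" and its "kwargs". arm_command: Moves the arm, as the interface text tells. Its arguments: {"type":"object","properties":{"plan":{"type":"array"}},"required":["plan"]}

```bash
mkdir -p pics; ls; python3 - <<'E'
from plant import readout, imaging, bot
import cv2
o=readout.get_obs(); print(o)
for n in ("top","side","wrist"):
    im=imaging.capture(n); cv2.imwrite(f"pics/{n}0.png",im)
    print(n,imaging.get_calibration(n))
E
```

```text
pics
{'time': 0.0, 'joint_positions': array([-1.44799216e+00,  3.42733646e-01,  1.52500002e+00, -1.12918648e-05,
        1.27538683e+00, -1.46011686e-01]), 'dq': array([-0.00171656,  0.00079487,  0.00104053, -0.00093005,  0.00078452,
       -0.0009293 ]), 'tau': array([ 3.33624957e-03, -4.31235230e+01, -2.44218636e+01,  7.20926025e-02,
        5.60331834e-02, -1.41792975e-04]), 'tool_pos': array([ 139.4022307 , -505.77756447,  248.04519583]), 'tcp_rot': array([3.00264816, 1.56926845, 1.70067098]), 'contact_force': array([ 0.27306359,  1.24096383, -0.48116582]), 'moment': array([ 0.01806763, -0.00328358, -0.01038743]), 'grip_width': 91.66615002609727}
top {'fx': 448.56804883176625, 'fy': 448.56804883176625, 'cx': 263.98336041354446, 'cy': 190.38086295355959, 'position': array([ 448.7659088 ,   47.31378238, 1184.90639056]), 'rotation': array([ 0.05225486, -0.00267142, -1.57359496])}
side {'fx': 348.1467887832678, 'fy': 348.1467887832678, 'cx': 254.82120639382848, 'cy': 190.5372755502033, 'position': array([ 453.10599374, -650.66590515,  839.40083734]), 'rotation': array([ 0.76288506,  0.01755965, -0.10729703])}
wrist {'fx': 308.55294860214235, 'fy': 308.55294860214235, 'cx': 256.46891189556925, 'cy': 190.635158245269, 'mount': array([[-6.14711374e-04,  2.97408495e-01, -9.54750129e-01,
        -1.36591431e+02],
       [-3.30588544e-04,  9.54750197e-01,  2.97408729e-01,
         8.07147512e+01],
       [ 9.99999756e-01,  4.98449983e-04, -4.88575964e-04,
        -1.23890006e-01],
       [ 0.00000000e+00,  0.00000000e+00,  0.00000000e+00,
         1.00000000e+00]])}
```

View pics/top0.png

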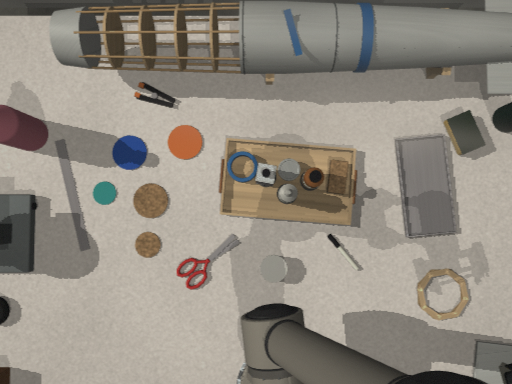

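View pics/side0.png

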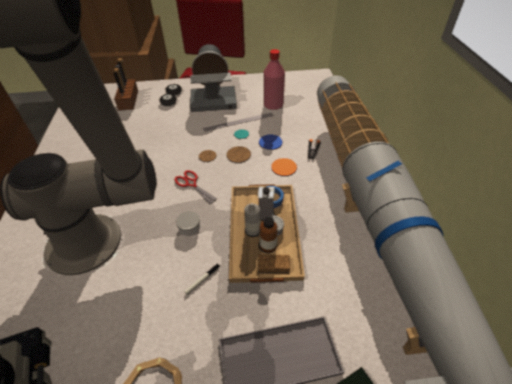

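View pics/wrist0.png

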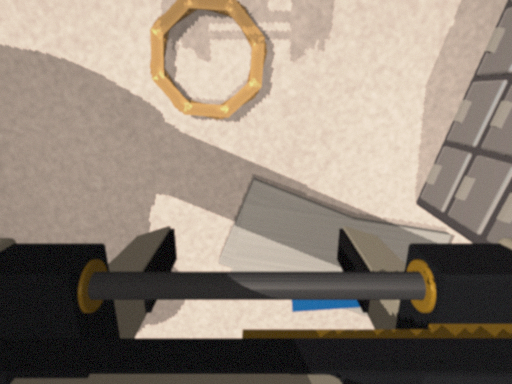

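Top view: the caddy is at about (288,180). It holds the tape roll (241,166), the can (266,174), the glue (288,193), the glass bottle (313,178), the tin (289,168) and the block (340,177). The tray is on the right at (427,187).

Mat candidates:
- Blue (130,153), orange (185,142) and turquoise (105,193): excluded by colour.
- Brown cork (151,201), about 34 px across, and brown cork (148,245), about 25 px across: the larger, at (151,201), fits the description.

A grey tin or can at (274,268) stands outside the caddy, so it is a look-alike.

```bash
cat > h.py <<'E'
import numpy as np, cv2
from scipy.spatial.transform import Rotation as Ro
from plant import readout, imaging, bot
def R(r): return Ro.from_euler('xyz',r).as_matrix()
def cam(name,obs=None):
    c=imaging.get_calibration(name)
    K=(c['fx'],c['fy'],c['cx'],c['cy'])
    if name=='wrist':
        T=np.eye(4);T[:3,:3]=R(obs['tcp_rot']);T[:3,3]=obs['tool_pos']
        M=T@np.array(c['mount']);return K,M[:3,:3],M[:3,3]
    return K,R(c['rotation']),np.array(c['position'])
def ray(C,u,v,z):
    K,Rm,p=C
    d=Rm@np.array([(u-K[2])/K[0],-(v-K[3])/K[1],-1.]); return p+d*(z-p[2])/d[2]
def proj(C,P):
    K,Rm,p=C; q=Rm.T@(np.array(P,float)-p); return np.array([K[2]+K[0]*q[0]/-q[2],K[3]-K[1]*q[1]/-q[2]])
def go(x,y,z,jawdeg=None,obs=None):
    """target TCP; prints shifts in tool axes (cm); jawdeg: world direction of jaw axis (mod 180)"""
    o=obs or readout.get_obs(); Rm=R(o['tcp_rot'])
    a=np.degrees(np.arctan2(Rm[1,2],Rm[0,2]))
    print('tcp',o['tool_pos'].round(1),'jaw dir',round(a,2),'tilt x',Rm[:,0].round(4),'q6',o['joint_positions'].round(2),'w',round(o['grip_width'],1),'t',round(o['time'],2),'F',o['contact_force'].round(1))
    D=np.array([x,y,z])-o['tool_pos']
    print('shift now cm',(Rm.T@D/10).round(2))
    if jawdeg is not None:
        for k in(0,180,-180):
            d=jawdeg+k-a; d=(d+360)%720-360
            if abs(d)<=181:
                # tool x is down => wx=-dyaw
                Rn=Rm@Ro.from_rotvec([-np.radians(d),0,0]).as_matrix()
                print(' turn wx',round(-np.radians(d),4),'then shift',(Rn.T@D/10).round(2))
E
python3 - <<'E'
from h import *
im=cv2.imread('pics/top0.png'); C=cam('top')
for n,p,z in [('mat',(151,201),4),('smallmat',(148,245),4),('can',(266,173),118),('glue',(288,191),122),('glass',(314,176),120),('tin',(289,168),34),('caddyc',(288,181),22),('trayTL',(398,137),14),('trayTR',(443,136),14),('trayBL',(405,237),14),('trayBR',(456,235),14)]:
    print(n,ray(C,*p,z).round(0))
print(go(0,0,0,0))
cv2.imwrite('pics/crop1.png',cv2.resize(im[120:260,80:360],None,fx=2.8,fy=2.8,interpolation=cv2.INTER_CUBIC))
E
```

```text
mat [483. 341.   4.]
smallmat [368. 348.   4.]
can [546.  39. 118.]
glue [503. -13. 122.]
glass [538. -75. 120.]
tin [567. -21.  34.]
caddyc [534. -18.  22.]
trayTL [ 650. -309.   14.]
trayTR [ 652. -428.   14.]
trayBL [ 388. -323.   14.]
trayBR [ 392. -456.   14.]
tcp [ 139.4 -505.9  248.2] jaw dir -74.6 tilt x [-2.0e-04  1.1e-03 -1.0e+00] q6 [-1.45  0.34  1.52 -0.    1.28 -0.15] w 91.9 t 0.15 F [-0.2 -0.6 -0.8]
shift now cm [ 2.488e+01 -1.000e-02 -5.245e+01]
 turn wx -1.302 then shift [ 24.88  50.56 -13.94]
 turn wx 1.8396 then shift [ 24.88 -50.56  13.94]
None
```

View pics/crop1.png

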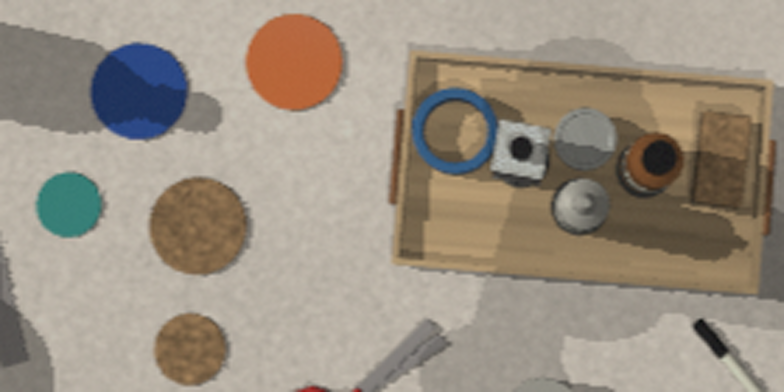

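The enlarged crop confirms the mat: the larger cork disc at crop (200,225), with the small cork at (191,348). Next I'll turn the jaws along the caddy's x and go to look with the wrist camera.

Emit:
{"fn": "arm_command", "kwargs": {"plan": [{"wx": -0.122, "jaw": 1}, {"wx": -0.122, "jaw": 1}, {"wx": -0.122, "jaw": 1}, {"wx": -0.122, "jaw": 1}, {"wx": -0.122, "jaw": 1}, {"wx": -0.122, "jaw": 1}, {"wx": -0.122, "jaw": 1}, {"wx": -0.122, "jaw": 1}, {"wx": -0.122, "jaw": 1}, {"wx": -0.122, "jaw": 1}]}}

```text
invalid input at $.plan[0]: expected keys tx, ty, tz, wx, wy, wz, jaw
```

Emit:
{"fn": "arm_command", "kwargs": {"plan": [{"ty": 1.5, "tz": 1.2, "jaw": 1}, {"ty": 2.8, "tz": 2.2, "jaw": 1}, {"ty": 2.8, "tz": 2.2, "jaw": 1}, {"ty": 2.8, "tz": 2.2, "jaw": 1}, {"ty": 2.8, "tz": 2.2, "jaw": 1}, {"ty": 2.8, "tz": 2.2, "jaw": 1}, {"ty": 2.8, "tz": 2.2, "jaw": 1}, {"ty": 2.8, "tz": 2.2, "jaw": 1}, {"ty": 2.8, "tz": 2.2, "jaw": 1}, {"ty": 2.8, "tz": 2.2, "jaw": 1}, {"ty": 2.8, "tz": 2.2, "jaw": 1}, {"ty": 2.8, "tz": 2.2, "jaw": 1}, {"ty": 2.8, "tz": 2.2, "jaw": 1}, {"ty": 2.8, "tz": 2.2, "jaw": 1}, {"ty": 2.8, "tz": 2.2, "jaw": 1}, {"ty": 2.8, "tz": 2.2, "jaw": 1}, {"ty": 1.5, "tz": 1.2, "jaw": 1}, {"jaw": 1}, {"jaw": 1}, {"jaw": 1}]}}

```text
invalid input at $.plan[0]: expected keys tx, ty, tz, wx, wy, wz, jaw
```

```bash
python3 - <<'E'
from h import *
o=readout.get_obs(); im=imaging.capture('wrist'); cv2.imwrite('pics/w1.png',im)
np.save('o1.npy',o,allow_pickle=True)
go(530,-80,260,-4.8,o)
E
```

```text
tcp [ 139.4 -505.9  248.2] jaw dir -74.6 tilt x [-2.0e-04  1.1e-03 -1.0e+00] q6 [-1.45  0.34  1.52 -0.    1.28 -0.15] w 91.9 t 0.15 F [-0.2 -0.6 -0.8]
shift now cm [ -1.14  48.97 -30.69]
 turn wx -1.2182 then shift [-1.14 45.71 35.36]
 turn wx 1.9234 then shift [ -1.14 -45.71 -35.36]
```

View pics/w1.png

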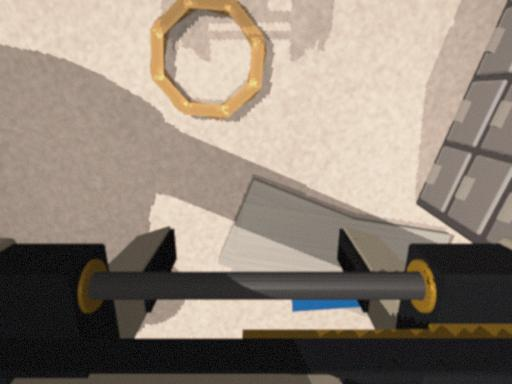

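All the keys are required in each row. The view is unchanged, so the arm hasn't moved.

Emit:
{"fn": "arm_command", "kwargs": {"plan": [{"tx": 0, "ty": 0, "tz": 0, "wx": -0.122, "wy": 0, "wz": 0, "jaw": 1}, {"tx": 0, "ty": 0, "tz": 0, "wx": -0.122, "wy": 0, "wz": 0, "jaw": 1}, {"tx": 0, "ty": 0, "tz": 0, "wx": -0.122, "wy": 0, "wz": 0, "jaw": 1}, {"tx": 0, "ty": 0, "tz": 0, "wx": -0.122, "wy": 0, "wz": 0, "jaw": 1}, {"tx": 0, "ty": 0, "tz": 0, "wx": -0.122, "wy": 0, "wz": 0, "jaw": 1}, {"tx": 0, "ty": 0, "tz": 0, "wx": -0.122, "wy": 0, "wz": 0, "jaw": 1}, {"tx": 0, "ty": 0, "tz": 0, "wx": -0.122, "wy": 0, "wz": 0, "jaw": 1}, {"tx": 0, "ty": 0, "tz": 0, "wx": -0.122, "wy": 0, "wz": 0, "jaw": 1}, {"tx": 0, "ty": 0, "tz": 0, "wx": -0.122, "wy": 0, "wz": 0, "jaw": 1}, {"tx": 0, "ty": 0, "tz": 0, "wx": -0.12, "wy": 0, "wz": 0, "jaw": 1}]}}

```text
time: 1.2
tool_pos: [139.4, -506.0, 248.5]
tcp_rot: [1.775, 1.57, 1.696]
contact_force: [-0.4, -0.4, 0.2]
grip_width: 91.8
```

Emit:
{"fn": "arm_command", "kwargs": {"plan": [{"tx": 0, "ty": 1.5, "tz": 1.2, "wx": 0, "wy": 0, "wz": 0, "jaw": 1}, {"tx": 0, "ty": 2.8, "tz": 2.2, "wx": 0, "wy": 0, "wz": 0, "jaw": 1}, {"tx": 0, "ty": 2.8, "tz": 2.2, "wx": 0, "wy": 0, "wz": 0, "jaw": 1}, {"tx": 0, "ty": 2.8, "tz": 2.2, "wx": 0, "wy": 0, "wz": 0, "jaw": 1}, {"tx": 0, "ty": 2.8, "tz": 2.2, "wx": 0, "wy": 0, "wz": 0, "jaw": 1}, {"tx": 0, "ty": 2.8, "tz": 2.2, "wx": 0, "wy": 0, "wz": 0, "jaw": 1}, {"tx": 0, "ty": 2.8, "tz": 2.2, "wx": 0, "wy": 0, "wz": 0, "jaw": 1}, {"tx": 0, "ty": 2.8, "tz": 2.2, "wx": 0, "wy": 0, "wz": 0, "jaw": 1}, {"tx": 0, "ty": 2.8, "tz": 2.2, "wx": 0, "wy": 0, "wz": 0, "jaw": 1}, {"tx": 0, "ty": 2.8, "tz": 2.2, "wx": 0, "wy": 0, "wz": 0, "jaw": 1}, {"tx": 0, "ty": 2.8, "tz": 2.2, "wx": 0, "wy": 0, "wz": 0, "jaw": 1}, {"tx": 0, "ty": 2.8, "tz": 2.2, "wx": 0, "wy": 0, "wz": 0, "jaw": 1}, {"tx": 0, "ty": 2.8, "tz": 2.2, "wx": 0, "wy": 0, "wz": 0, "jaw": 1}, {"tx": 0, "ty": 2.8, "tz": 2.2, "wx": 0, "wy": 0, "wz": 0, "jaw": 1}, {"tx": 0, "ty": 2.8, "tz": 2.2, "wx": 0, "wy": 0, "wz": 0, "jaw": 1}, {"tx": 0, "ty": 2.8, "tz": 2.2, "wx": 0, "wy": 0, "wz": 0, "jaw": 1}, {"tx": 0, "ty": 2.8, "tz": 2.2, "wx": 0, "wy": 0, "wz": 0, "jaw": 1}, {"tx": 0, "ty": 0, "tz": 0, "wx": 0, "wy": 0, "wz": 0, "jaw": 1}, {"tx": 0, "ty": 0, "tz": 0, "wx": 0, "wy": 0, "wz": 0, "jaw": 1}]}}

```text
time: 3.1
tool_pos: [540.6, -74.0, 248.3]
tcp_rot: [-3.127, 1.57, 3.072]
contact_force: [0.0, -0.7, -0.2]
grip_width: 91.6
```

```bash
python3 - <<'E'
from h import *
o=readout.get_obs(); im=imaging.capture('wrist'); cv2.imwrite('pics/w1.png',im)
np.save('o1.npy',o,allow_pickle=True)
go(530,-80,260,-4.8,o)
E
```

```text
tcp [540.6 -74.  248.3] jaw dir -4.79 tilt x [-1.3e-03  1.0e-04 -1.0e+00] q6 [-0.28  0.38  1.47 -0.    1.3  -0.19] w 91.6 t 3.1 F [ 0.  -0.7 -0.2]
shift now cm [-1.17 -0.68 -1.01]
 turn wx 0.0002 then shift [-1.17 -0.68 -1.01]
 turn wx -3.1414 then shift [-1.17  0.68  1.01]
 turn wx 3.1418 then shift [-1.17  0.68  1.01]
```

View pics/w1.png

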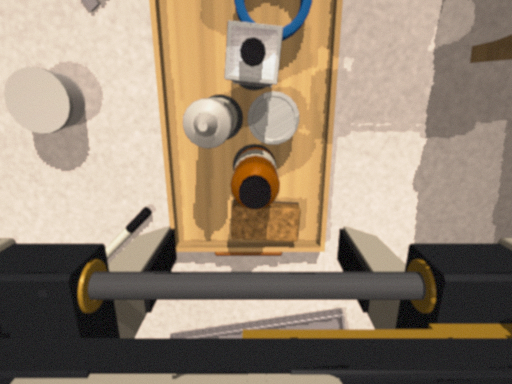

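```bash
python3 - <<'E'
from h import *
im=cv2.imread('pics/w1.png')
cv2.imwrite('pics/w1c.png',cv2.resize(im[0:265,140:360],None,fx=2.2*1.0,fy=2.2,interpolation=cv2.INTER_CUBIC))
C=cam('wrist',np.load('o1.npy',allow_pickle=True).item())
dark=(im.max(2)<45).astype(np.uint8)
for n,(x0,x1,y0,y1),z in [('can',(240,268,35,68),118),('glass',(240,272,174,210),120)]:
    m=np.zeros_like(dark);m[y0:y1,x0:x1]=dark[y0:y1,x0:x1]
    mm=cv2.moments(m,True);u,v=mm['m10']/mm['m00'],mm['m01']/mm['m00'];print(n,u,v,mm['m00'],ray(C,u,v,z).round(1))
g=cv2.cvtColor(im,cv2.COLOR_BGR2GRAY)
for nm,p,z in [('tin',(274,118),34),('gluetip',(206,121),122),('glueshoulder',(210,122),100)]:
    print(nm,ray(C,*p,z).round(1))
T=cam('top'); t=cv2.imread('pics/top0.png')
for nm,p,z in [('cancap',(80+521/2.8,120+148/2.8),118),('glasscap',(80+659/2.8,120+157/2.8),120),('gluetip',(80+588/2.8,120+202/2.8),122),('tin',(80+585/2.8,120+138/2.8),34)]: print('top',nm,ray(T,*p,z).round(1))
for nm,p in [('TL',(413,52)),('TR',(768,82)),('BR',(758,293)),('BL',(394,262))]: print(nm,ray(T,80+p[0]/2.8,120+p[1]/2.8,22).round(1))
E
```

```text
can 252.43790849673204 51.57734204793028 459.0 [546.7  39.1 118. ]
glass 254.65935483870967 192.08 775.0 [538.5 -77.  120. ]
tin [564.3 -20.   34. ]
gluetip [503.5 -11.1 122. ]
glueshoulder [503.3 -13.7 100. ]
top cancap [546.4  39.2 118. ]
top glasscap [538.3 -78.2 120. ]
top gluetip [500.  -17.4 122. ]
top tin [563.2 -20.3  34. ]
TL [645.3 138.9  22. ]
TR [ 616.4 -191.9   22. ]
BR [ 420.2 -180.1   22. ]
BL [449.8 156.2  22. ]
```

View pics/w1c.png

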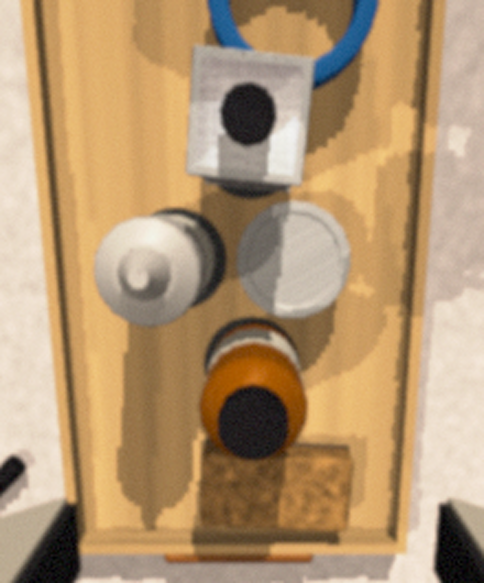

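```bash
python3 - <<'E'
from h import *
im=cv2.imread('pics/w1.png'); C=cam('wrist',np.load('o1.npy',allow_pickle=True).item())
P=[ray(C,140+a/2.2,b/2.2,106) for a,b in [(195,47),(312,57),(299,186),(189,175)]]
for i in range(4):
    d=P[(i+1)%4]-P[i]; print(np.linalg.norm(d).round(1),np.degrees(np.arctan2(d[1],d[0])).round(1))
print('centre',np.mean(P,0).round(1))
cv2.imwrite('pics/can.png',cv2.resize(im[10:95,215:295],None,fx=7,fy=7,interpolation=cv2.INTER_CUBIC))
E
```

```text
43.2 -9.2
45.2 -99.8
42.8 169.8
44.4 80.7
centre [547.1  39.  106. ]
```

View pics/can.png

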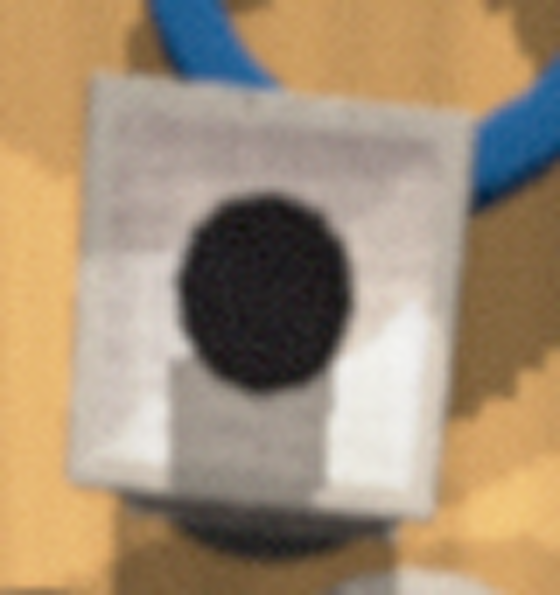

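Wrist view: can cap (252,52), glue nozzle (205,122), glass cap (255,192), tin (274,118). These agree with the top view to within 2–3 mm, and the can is turned to about −9.6°. I'll take the glue first.

```bash
python3 - <<'E'
from h import *
go(502,-15,160,-4.8)
E
```

```text
tcp [540.3 -74.8 248.4] jaw dir -4.84 tilt x [-1.2e-03 -1.0e-04 -1.0e+00] q6 [-0.28  0.38  1.47 -0.    1.3  -0.19] w 91.7 t 3.15 F [-0.1  0.1  0.1]
shift now cm [ 8.85  5.64 -4.31]
 turn wx -0.0007 then shift [ 8.85  5.64 -4.31]
 turn wx -3.1423 then shift [ 8.85 -5.64  4.31]
 turn wx 3.1409 then shift [ 8.85 -5.64  4.31]
```

Emit:
{"fn": "arm_command", "kwargs": {"plan": [{"tx": 1.5, "ty": 1.41, "tz": -1.08, "wx": 0, "wy": 0, "wz": 0, "jaw": 1}, {"tx": 2.5, "ty": 1.41, "tz": -1.08, "wx": 0, "wy": 0, "wz": 0, "jaw": 1}, {"tx": 2.5, "ty": 1.41, "tz": -1.08, "wx": 0, "wy": 0, "wz": 0, "jaw": 1}, {"tx": 2.35, "ty": 1.41, "tz": -1.07, "wx": 0, "wy": 0, "wz": 0, "jaw": 1}, {"tx": 0, "ty": 0, "tz": 0, "wx": 0, "wy": 0, "wz": 0, "jaw": 1}, {"tx": 0, "ty": 0, "tz": 0, "wx": 0, "wy": 0, "wz": 0, "jaw": 1}]}}

```text
time: 3.75
tool_pos: [502.8, -16.3, 160.9]
tcp_rot: [-0.749, 1.57, -0.834]
contact_force: [0.6, -0.3, -0.8]
grip_width: 92.0
```

```bash
python3 - <<'E'
from h import *
go(502,-15,83,-4.8)
o=readout.get_obs(); im=imaging.capture('wrist'); cv2.imwrite('pics/w2.png',im)
E
```

```text
tcp [502.8 -16.3 160.9] jaw dir -4.87 tilt x [ 4.e-04 -5.e-04 -1.e+00] q6 [-0.18  0.39  1.71 -0.    1.04 -0.1 ] w 92.0 t 3.75 F [ 0.6 -0.3 -0.8]
shift now cm [ 7.79  0.12 -0.1 ]
 turn wx -0.0013 then shift [ 7.79  0.13 -0.09]
 turn wx -3.1428 then shift [ 7.79 -0.13  0.09]
 turn wx 3.1403 then shift [ 7.79 -0.13  0.09]
```

View pics/w2.png

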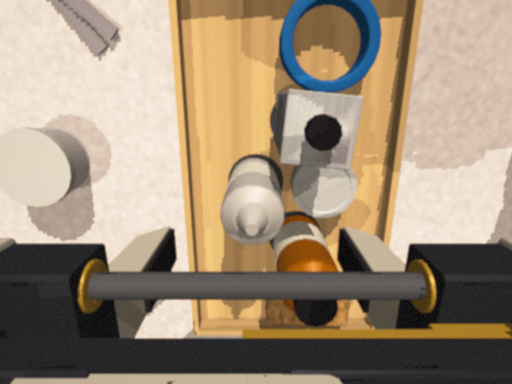

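```bash
python3 - <<'E'
from h import *
im=cv2.imread('pics/w2.png'); o=readout.get_obs(); C=cam('wrist',o)
cv2.imwrite('pics/w2c.png',cv2.resize(im[145:260,205:305],None,fx=5,fy=5,interpolation=cv2.INTER_CUBIC))
for z in (72,100,122): print(z,[proj(C,(x,-15,z)).round(1).tolist() for x in (499,502)])
E
```

```text
72 [[250.1, 201.7], [253.9, 201.4]]
100 [[249.3, 215.2], [253.7, 214.9]]
122 [[248.6, 228.5], [253.4, 228.1]]
```

View pics/w2c.png

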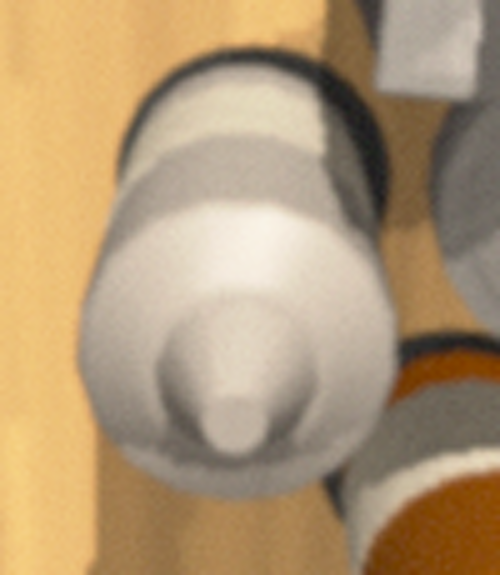

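The glue's nozzle is at (252.4,230), so its axis is at about (501.4,−16). I'll descend and grip.

Emit:
{"fn": "arm_command", "kwargs": {"plan": [{"tx": 1.5, "ty": 0, "tz": -0.13, "wx": 0, "wy": 0, "wz": 0, "jaw": 1}, {"tx": 2, "ty": 0, "tz": 0, "wx": 0, "wy": 0, "wz": 0, "jaw": 1}, {"tx": 2, "ty": 0, "tz": 0, "wx": 0, "wy": 0, "wz": 0, "jaw": 1}, {"tx": 1.5, "ty": 0, "tz": 0, "wx": 0, "wy": 0, "wz": 0, "jaw": 1}, {"tx": 0.75, "ty": 0, "tz": 0, "wx": 0, "wy": 0, "wz": 0, "jaw": 1}, {"tx": 0, "ty": 0, "tz": 0, "wx": 0, "wy": 0, "wz": 0, "jaw": 1}, {"tx": 0, "ty": 0, "tz": 0, "wx": 0, "wy": 0, "wz": 0, "jaw": 1}]}}

```text
time: 4.5
tool_pos: [502.4, -16.0, 83.7]
tcp_rot: [-0.171, 1.569, -0.256]
contact_force: [0.6, -0.1, -0.5]
grip_width: 91.9
```

Emit:
{"fn": "arm_command", "kwargs": {"plan": [{"tx": 0, "ty": 0, "tz": 0, "wx": 0, "wy": 0, "wz": 0, "jaw": 0.3}, {"tx": 0, "ty": 0, "tz": 0, "wx": 0, "wy": 0, "wz": 0, "jaw": 0.1}, {"tx": 0, "ty": 0, "tz": 0, "wx": 0, "wy": 0, "wz": 0, "jaw": 0}, {"tx": 0, "ty": 0, "tz": 0, "wx": 0, "wy": 0, "wz": 0, "jaw": -0.2}, {"tx": 0, "ty": 0, "tz": 0, "wx": 0, "wy": 0, "wz": 0, "jaw": -1}, {"tx": 0, "ty": 0, "tz": 0, "wx": 0, "wy": 0, "wz": 0, "jaw": -1}, {"tx": 0, "ty": 0, "tz": 0, "wx": 0, "wy": 0, "wz": 0, "jaw": -1}, {"tx": 0, "ty": 0, "tz": 0, "wx": 0, "wy": 0, "wz": 0, "jaw": -1}]}}

```text
time: 5.3
tool_pos: [501.4, -15.4, 82.6]
tcp_rot: [-3.003, 1.57, -3.087]
contact_force: [-0.2, 0.2, -0.3]
grip_width: 44.6
```

```bash
python3 - <<'E'
from h import *
go(430,-370,230,-4.8)
E
```

```text
tcp [501.4 -15.4  82.6] jaw dir -4.81 tilt x [-3.e-04 -0.e+00 -1.e+00] q6 [-0.18  0.5   1.8  -0.    0.84 -0.1 ] w 44.6 t 5.3 F [-0.2  0.2 -0.3]
shift now cm [-14.73 -35.94  -4.14]
 turn wx -0.0003 then shift [-14.73 -35.93  -4.15]
 turn wx -3.1418 then shift [-14.73  35.93   4.15]
 turn wx 3.1413 then shift [-14.73  35.93   4.15]
```

Emit:
{"fn": "arm_command", "kwargs": {"plan": [{"tx": -0.7, "ty": 0, "tz": 0, "wx": 0, "wy": 0, "wz": 0, "jaw": -1}, {"tx": -1.5, "ty": 0, "tz": 0, "wx": 0, "wy": 0, "wz": 0, "jaw": -1}, {"tx": -2.5, "ty": 0, "tz": 0, "wx": 0, "wy": 0, "wz": 0, "jaw": -1}, {"tx": -2.5, "ty": 0, "tz": 0, "wx": 0, "wy": 0, "wz": 0, "jaw": -1}, {"tx": -2.5, "ty": 0, "tz": 0, "wx": 0, "wy": 0, "wz": 0, "jaw": -1}, {"tx": -2.5, "ty": 0, "tz": 0, "wx": 0, "wy": 0, "wz": 0, "jaw": -1}, {"tx": -1.5, "ty": -0.75, "tz": -0.1, "wx": 0, "wy": 0, "wz": 0, "jaw": -1}, {"tx": -1.0, "ty": -1.5, "tz": -0.2, "wx": 0, "wy": 0, "wz": 0, "jaw": -1}, {"tx": 0, "ty": -3, "tz": -0.35, "wx": 0, "wy": 0, "wz": 0, "jaw": -1}, {"tx": 0, "ty": -3, "tz": -0.35, "wx": 0, "wy": 0, "wz": 0, "jaw": -1}, {"tx": 0, "ty": -3, "tz": -0.35, "wx": 0, "wy": 0, "wz": 0, "jaw": -1}, {"tx": 0, "ty": -3, "tz": -0.35, "wx": 0, "wy": 0, "wz": 0, "jaw": -1}, {"tx": 0, "ty": -3, "tz": -0.35, "wx": 0, "wy": 0, "wz": 0, "jaw": -1}, {"tx": 0, "ty": -3, "tz": -0.35, "wx": 0, "wy": 0, "wz": 0, "jaw": -1}, {"tx": 0, "ty": -3, "tz": -0.35, "wx": 0, "wy": 0, "wz": 0, "jaw": -1}, {"tx": 0, "ty": -3, "tz": -0.35, "wx": 0, "wy": 0, "wz": 0, "jaw": -1}, {"tx": 0, "ty": -3, "tz": -0.35, "wx": 0, "wy": 0, "wz": 0, "jaw": -1}, {"tx": 0, "ty": -3, "tz": -0.35, "wx": 0, "wy": 0, "wz": 0, "jaw": -1}, {"tx": 0, "ty": -2.4, "tz": -0.35, "wx": 0, "wy": 0, "wz": 0, "jaw": -1}, {"tx": 0, "ty": -1.3, "tz": 0, "wx": 0, "wy": 0, "wz": 0, "jaw": -1}]}}

```text
time: 7.3
tool_pos: [429.2, -371.9, 229.9]
tcp_rot: [-2.091, 1.57, -2.177]
contact_force: [-0.5, -0.5, -1.4]
grip_width: 44.5
```

```bash
python3 - <<'E'
from h import *
go(430,-370,83,-4.8)
o=readout.get_obs(); im=imaging.capture('wrist'); cv2.imwrite('pics/w3.png',im); im=imaging.capture('side'); cv2.imwrite('pics/s3.png',im)
E
```

```text
tcp [ 429.2 -371.9  229.9] jaw dir -4.92 tilt x [-2.e-04 -3.e-04 -1.e+00] q6 [-0.85  0.44  1.43 -0.    1.27 -0.76] w 44.5 t 7.3 F [-0.5 -0.5 -1.4]
shift now cm [14.69  0.2   0.07]
 turn wx -0.002 then shift [14.69  0.2   0.07]
 turn wx -3.1436 then shift [14.69 -0.2  -0.07]
 turn wx 3.1396 then shift [14.69 -0.2  -0.07]
```

View pics/w3.png

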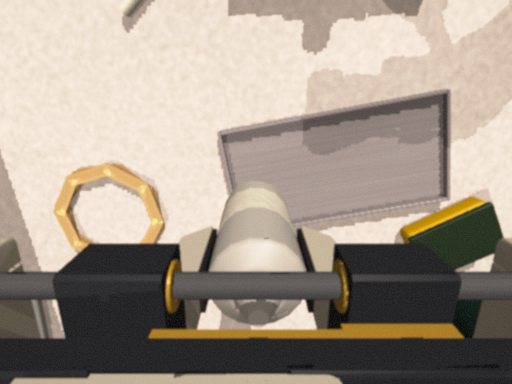

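View pics/s3.png

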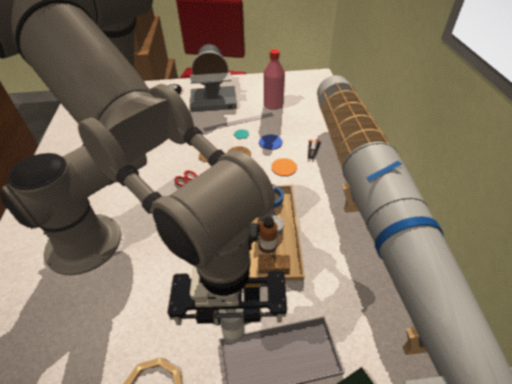

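The wrist view shows the tray corners at (220,132), (449,91) and (449,200), with the glue held upright.

```bash
python3 - <<'E'
from h import *
C=cam('wrist',readout.get_obs())
P=[ray(C,*p,14) for p in [(220,132),(449,91),(449,200)]]
print(np.round(P,1)); d=P[1]-P[0]; print(np.linalg.norm(d),np.degrees(np.arctan2(d[1],d[0])),np.linalg.norm(P[2]-P[1]),'centre',(P[0]+P[2])/2)
E
```

```text
[[ 392.1 -327.6   14. ]
 [ 645.2 -305.3   14. ]
 [ 657.5 -432.    14. ]]
254.09214000923112 5.03920263782334 127.29545252751586 centre [ 524.78786625 -379.80542393   14.        ]
```

Emit:
{"fn": "arm_command", "kwargs": {"plan": [{"tx": 1.0, "ty": 0, "tz": 0.2, "wx": 0, "wy": 0, "wz": 0, "jaw": -1}, {"tx": 2.5, "ty": 0, "tz": 0, "wx": 0, "wy": 0, "wz": 0, "jaw": -1}, {"tx": 2.5, "ty": 0, "tz": 0, "wx": 0, "wy": 0, "wz": 0, "jaw": -1}, {"tx": 2.5, "ty": 0, "tz": 0, "wx": 0, "wy": 0, "wz": 0, "jaw": -1}, {"tx": 2.5, "ty": 0, "tz": 0, "wx": 0, "wy": 0, "wz": 0, "jaw": -1}, {"tx": 2.0, "ty": 0, "tz": 0, "wx": 0, "wy": 0, "wz": 0, "jaw": -1}, {"tx": 1.0, "ty": 0, "tz": 0, "wx": 0, "wy": 0, "wz": 0, "jaw": -1}, {"tx": 0.4, "ty": 0, "tz": 0, "wx": 0, "wy": 0, "wz": 0, "jaw": -1}, {"tx": 0.3, "ty": 0, "tz": 0, "wx": 0, "wy": 0, "wz": 0, "jaw": -1}, {"tx": 0, "ty": 0, "tz": 0, "wx": 0, "wy": 0, "wz": 0, "jaw": -1}, {"tx": 0, "ty": 0, "tz": 0, "wx": 0, "wy": 0, "wz": 0, "jaw": -1}]}}

```text
time: 8.5
tool_pos: [432.4, -370.6, 83.6]
tcp_rot: [-0.772, 1.569, -0.856]
contact_force: [-0.6, 0.2, -1.5]
grip_width: 44.3
```

```bash
python3 - <<'E'
from h import *
go(430,-370,81,-4.8)
E
```

```text
tcp [ 432.4 -370.6   83.6] jaw dir -4.81 tilt x [ 0.0011 -0.0012 -1.    ] q6 [-0.84  0.6   1.6  -0.    0.94 -0.76] w 44.3 t 8.5 F [-0.6  0.2 -1.5]
shift now cm [ 0.26  0.04 -0.24]
 turn wx -0.0002 then shift [ 0.26  0.04 -0.24]
 turn wx -3.1418 then shift [ 0.26 -0.04  0.24]
 turn wx 3.1414 then shift [ 0.26 -0.04  0.24]
```

Emit:
{"fn": "arm_command", "kwargs": {"plan": [{"tx": 0.1, "ty": 0, "tz": 0, "wx": 0, "wy": 0, "wz": 0, "jaw": -1}, {"tx": 0.1, "ty": 0, "tz": 0, "wx": 0, "wy": 0, "wz": 0, "jaw": -1}, {"tx": 0, "ty": 0, "tz": 0, "wx": 0, "wy": 0, "wz": 0, "jaw": -1}, {"tx": 0, "ty": 0, "tz": 0, "wx": 0, "wy": 0, "wz": 0, "jaw": -1}]}}

```text
time: 8.9
tool_pos: [432.0, -370.4, 80.8]
tcp_rot: [-1.079, 1.571, -1.163]
contact_force: [-0.3, -0.1, -1.8]
grip_width: 44.3
```

Emit:
{"fn": "arm_command", "kwargs": {"plan": [{"tx": 0.05, "ty": 0, "tz": 0, "wx": 0, "wy": 0, "wz": 0, "jaw": -1}, {"tx": 0, "ty": 0, "tz": 0, "wx": 0, "wy": 0, "wz": 0, "jaw": -1}]}}

```text
time: 9.1
tool_pos: [432.0, -370.5, 80.6]
tcp_rot: [-1.072, 1.57, -1.156]
contact_force: [-1.8, 0.1, 2.5]
grip_width: 44.1
```

Contact: the vertical force changed from −1.8 to +2.5 N. I'll release and go to the glass bottle.

Emit:
{"fn": "arm_command", "kwargs": {"plan": [{"tx": 0, "ty": 0, "tz": 0, "wx": 0, "wy": 0, "wz": 0, "jaw": 0.1}, {"tx": 0, "ty": 0, "tz": 0, "wx": 0, "wy": 0, "wz": 0, "jaw": 0.4}, {"tx": 0, "ty": 0, "tz": 0, "wx": 0, "wy": 0, "wz": 0, "jaw": 0.8}, {"tx": 0, "ty": 0, "tz": 0, "wx": 0, "wy": 0, "wz": 0, "jaw": 1}, {"tx": 0, "ty": 0, "tz": 0, "wx": 0, "wy": 0, "wz": 0, "jaw": 1}, {"tx": 0, "ty": 0, "tz": 0, "wx": 0, "wy": 0, "wz": 0, "jaw": 1}, {"tx": -1, "ty": 0, "tz": 0, "wx": 0, "wy": 0, "wz": 0, "jaw": 1}, {"tx": -2, "ty": 0, "tz": 0, "wx": 0, "wy": 0, "wz": 0, "jaw": 1}, {"tx": -2.5, "ty": 0, "tz": 0, "wx": 0, "wy": 0, "wz": 0, "jaw": 1}, {"tx": -2.5, "ty": 0, "tz": 0, "wx": 0, "wy": 0, "wz": 0, "jaw": 1}, {"tx": -1, "ty": 0, "tz": 0, "wx": 0, "wy": 0, "wz": 0, "jaw": 1}]}}

```text
time: 10.2
tool_pos: [432.8, -371.2, 173.4]
tcp_rot: [-0.775, 1.566, -0.859]
contact_force: [-0.0, 0.3, 1.7]
grip_width: 91.8
```

```bash
python3 - <<'E'
from h import *
go(538,-77.5,165,-4.8)
E
```

```text
tcp [ 432.8 -371.2  173.4] jaw dir -4.81 tilt x [ 0.0032 -0.0037 -1.    ] q6 [-0.84  0.49  1.51 -0.    1.14 -0.76] w 91.8 t 10.2 F [-0.   0.3  1.7]
shift now cm [ 0.77 30.15  8.02]
 turn wx -0.0001 then shift [ 0.77 30.15  8.02]
 turn wx -3.1417 then shift [  0.77 -30.15  -8.02]
 turn wx 3.1415 then shift [  0.77 -30.15  -8.02]
```

Emit:
{"fn": "arm_command", "kwargs": {"plan": [{"tx": 0, "ty": 1.2, "tz": 0.3, "wx": 0, "wy": 0, "wz": 0, "jaw": 1}, {"tx": 0, "ty": 3, "tz": 0.8, "wx": 0, "wy": 0, "wz": 0, "jaw": 1}, {"tx": 0, "ty": 3, "tz": 0.8, "wx": 0, "wy": 0, "wz": 0, "jaw": 1}, {"tx": 0, "ty": 3, "tz": 0.8, "wx": 0, "wy": 0, "wz": 0, "jaw": 1}, {"tx": 0, "ty": 3, "tz": 0.8, "wx": 0, "wy": 0, "wz": 0, "jaw": 1}, {"tx": 0, "ty": 3, "tz": 0.8, "wx": 0, "wy": 0, "wz": 0, "jaw": 1}, {"tx": 0, "ty": 3, "tz": 0.8, "wx": 0, "wy": 0, "wz": 0, "jaw": 1}, {"tx": 0, "ty": 3, "tz": 0.8, "wx": 0, "wy": 0, "wz": 0, "jaw": 1}, {"tx": 0, "ty": 3, "tz": 0.8, "wx": 0, "wy": 0, "wz": 0, "jaw": 1}, {"tx": 0, "ty": 3, "tz": 0.8, "wx": 0, "wy": 0, "wz": 0, "jaw": 1}, {"tx": 0, "ty": 1.9, "tz": 0.5, "wx": 0, "wy": 0, "wz": 0, "jaw": 1}, {"tx": 0, "ty": 0, "tz": 0, "wx": 0, "wy": 0, "wz": 0, "jaw": 1}, {"tx": 0, "ty": 0, "tz": 0, "wx": 0, "wy": 0, "wz": 0, "jaw": 1}]}}

```text
time: 11.5
tool_pos: [536.2, -76.4, 169.2]
tcp_rot: [3.122, 1.569, 3.04]
contact_force: [0.7, -0.4, 0.1]
grip_width: 91.6
```

```bash
python3 - <<'E'
from h import *
o=readout.get_obs(); C=cam('wrist',o); im=imaging.capture('wrist'); cv2.imwrite('pics/w4.png',im)
go(538.4,-77.5,83,-4.8,o)
print(proj(C,(538.4,-77.5,120)),proj(C,(546.8,39,118)))
t=imaging.capture('top'); cv2.imwrite('pics/t4.png',cv2.resize(t[110:260,200:470],None,fx=2.8,fy=2.8,interpolation=cv2.INTER_CUBIC))
E
```

```text
tcp [536.2 -76.4 169.2] jaw dir -4.73 tilt x [-2.e-03  2.e-04 -1.e+00] q6 [-0.28  0.45  1.59 -0.    1.1  -0.2 ] w 91.6 t 11.5 F [ 0.7 -0.4  0.1]
shift now cm [ 8.62 -0.09  0.24]
 turn wx 0.0012 then shift [ 8.62 -0.09  0.24]
 turn wx -3.1404 then shift [ 8.62  0.09 -0.24]
 turn wx 3.1428 then shift [ 8.62  0.09 -0.24]
[259.98994237 225.2774969 ] [258.3539374   27.06982131]
```

View pics/w4.png

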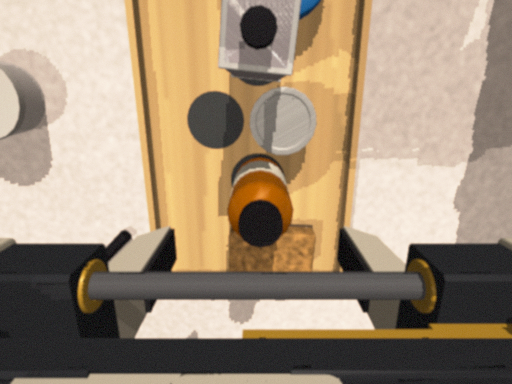

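View pics/t4.png

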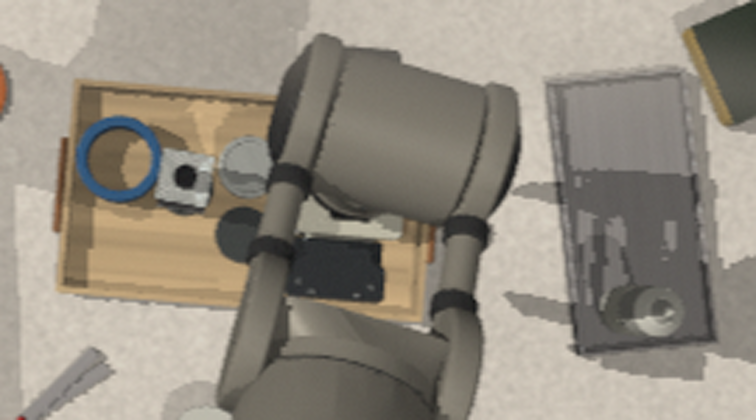

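Glass cap seen at (260,224), predicted (260,225). The glue stands in the tray, and its bare felt disc is at (215,120). Descending.

Emit:
{"fn": "arm_command", "kwargs": {"plan": [{"tx": 1.5, "ty": -0.09, "tz": 0.24, "wx": 0, "wy": 0, "wz": 0, "jaw": 1}, {"tx": 2, "ty": 0, "tz": 0, "wx": 0, "wy": 0, "wz": 0, "jaw": 1}, {"tx": 2, "ty": 0, "tz": 0, "wx": 0, "wy": 0, "wz": 0, "jaw": 1}, {"tx": 2, "ty": 0, "tz": 0, "wx": 0, "wy": 0, "wz": 0, "jaw": 1}, {"tx": 1.1, "ty": 0, "tz": 0, "wx": 0, "wy": 0, "wz": 0, "jaw": 1}, {"tx": 0, "ty": 0, "tz": 0, "wx": 0, "wy": 0, "wz": 0, "jaw": 1}, {"tx": 0, "ty": 0, "tz": 0, "wx": 0, "wy": 0, "wz": 0, "jaw": 1}]}}

```text
time: 12.3
tool_pos: [539.4, -78.7, 84.6]
tcp_rot: [-0.411, 1.57, -0.496]
contact_force: [-0.3, -0.7, -0.5]
grip_width: 91.9
```

Emit:
{"fn": "arm_command", "kwargs": {"plan": [{"tx": 0, "ty": 0, "tz": 0, "wx": 0, "wy": 0, "wz": 0, "jaw": 0.4}, {"tx": 0, "ty": 0, "tz": 0, "wx": 0, "wy": 0, "wz": 0, "jaw": 0.2}, {"tx": 0, "ty": 0, "tz": 0, "wx": 0, "wy": 0, "wz": 0, "jaw": 0.1}, {"tx": 0, "ty": 0, "tz": 0, "wx": 0, "wy": 0, "wz": 0, "jaw": -0.2}, {"tx": 0, "ty": 0, "tz": 0, "wx": 0, "wy": 0, "wz": 0, "jaw": -1}, {"tx": 0, "ty": 0, "tz": 0, "wx": 0, "wy": 0, "wz": 0, "jaw": -1}, {"tx": 0, "ty": 0, "tz": 0, "wx": 0, "wy": 0, "wz": 0, "jaw": -1}, {"tx": 0, "ty": 0, "tz": 0, "wx": 0, "wy": 0, "wz": 0, "jaw": -1}]}}

```text
time: 13.1
tool_pos: [539.2, -78.2, 84.2]
tcp_rot: [-2.62, 1.571, -2.704]
contact_force: [-0.3, -0.2, 0.7]
grip_width: 48.4
```

```bash
python3 - <<'E'
from h import *
go(522,-394,230,-4.8)
im=cv2.imread('pics/w4.png'); 
E
```

```text
tcp [539.2 -78.2  84.2] jaw dir -4.81 tilt x [-1.e-04 -1.e-04 -1.e+00] q6 [-0.28  0.56  1.67 -0.    0.91 -0.2 ] w 48.4 t 13.1 F [-0.3 -0.2  0.7]
shift now cm [-14.57 -31.62   0.93]
 turn wx -0.0002 then shift [-14.57 -31.62   0.93]
 turn wx -3.1417 then shift [-14.57  31.62  -0.93]
 turn wx 3.1414 then shift [-14.57  31.62  -0.93]
```

Emit:
{"fn": "arm_command", "kwargs": {"plan": [{"tx": -0.7, "ty": 0, "tz": 0, "wx": 0, "wy": 0, "wz": 0, "jaw": -1}, {"tx": -1.5, "ty": 0, "tz": 0, "wx": 0, "wy": 0, "wz": 0, "jaw": -1}, {"tx": -2.5, "ty": 0, "tz": 0, "wx": 0, "wy": 0, "wz": 0, "jaw": -1}, {"tx": -2.5, "ty": 0, "tz": 0, "wx": 0, "wy": 0, "wz": 0, "jaw": -1}, {"tx": -2.5, "ty": 0, "tz": 0, "wx": 0, "wy": 0, "wz": 0, "jaw": -1}, {"tx": -2.5, "ty": 0, "tz": 0, "wx": 0, "wy": 0, "wz": 0, "jaw": -1}, {"tx": -1.5, "ty": -0.8, "tz": 0, "wx": 0, "wy": 0, "wz": 0, "jaw": -1}, {"tx": -0.9, "ty": -1.8, "tz": 0, "wx": 0, "wy": 0, "wz": 0, "jaw": -1}, {"tx": 0, "ty": -3, "tz": 0.1, "wx": 0, "wy": 0, "wz": 0, "jaw": -1}, {"tx": 0, "ty": -3, "tz": 0.1, "wx": 0, "wy": 0, "wz": 0, "jaw": -1}, {"tx": 0, "ty": -3, "tz": 0.1, "wx": 0, "wy": 0, "wz": 0, "jaw": -1}, {"tx": 0, "ty": -3, "tz": 0.1, "wx": 0, "wy": 0, "wz": 0, "jaw": -1}, {"tx": 0, "ty": -3, "tz": 0.1, "wx": 0, "wy": 0, "wz": 0, "jaw": -1}, {"tx": 0, "ty": -3, "tz": 0.1, "wx": 0, "wy": 0, "wz": 0, "jaw": -1}, {"tx": 0, "ty": -3, "tz": 0.1, "wx": 0, "wy": 0, "wz": 0, "jaw": -1}, {"tx": 0, "ty": -3, "tz": 0.1, "wx": 0, "wy": 0, "wz": 0, "jaw": -1}, {"tx": 0, "ty": -3, "tz": 0.1, "wx": 0, "wy": 0, "wz": 0, "jaw": -1}, {"tx": 0, "ty": -2, "tz": 0, "wx": 0, "wy": 0, "wz": 0, "jaw": -1}, {"tx": 0, "ty": 0, "tz": 0, "wx": 0, "wy": 0, "wz": 0, "jaw": -1}, {"tx": 0, "ty": 0, "tz": 0, "wx": 0, "wy": 0, "wz": 0, "jaw": -1}]}}

```text
time: 15.1
tool_pos: [521.4, -393.7, 229.8]
tcp_rot: [2.216, 1.569, 2.131]
contact_force: [0.4, 0.3, -2.0]
grip_width: 48.5
```

```bash
python3 - <<'E'
from h import *
go(522,-394,82,-4.8)
E
```

```text
tcp [ 521.4 -393.7  229.8] jaw dir -4.86 tilt x [-8.0e-04  1.2e-03 -1.0e+00] q6 [-0.76  0.6   1.16  0.    1.39 -0.68] w 48.5 t 15.1 F [ 0.4  0.3 -2. ]
shift now cm [14.78 -0.05  0.08]
 turn wx -0.001 then shift [14.78 -0.05  0.08]
 turn wx -3.1426 then shift [14.78  0.05 -0.08]
 turn wx 3.1406 then shift [14.78  0.05 -0.08]
```

Emit:
{"fn": "arm_command", "kwargs": {"plan": [{"tx": 1.0, "ty": 0, "tz": 0, "wx": 0, "wy": 0, "wz": 0, "jaw": -1}, {"tx": 2.5, "ty": 0, "tz": 0, "wx": 0, "wy": 0, "wz": 0, "jaw": -1}, {"tx": 2.5, "ty": 0, "tz": 0, "wx": 0, "wy": 0, "wz": 0, "jaw": -1}, {"tx": 2.5, "ty": 0, "tz": 0, "wx": 0, "wy": 0, "wz": 0, "jaw": -1}, {"tx": 2.5, "ty": 0, "tz": 0, "wx": 0, "wy": 0, "wz": 0, "jaw": -1}, {"tx": 2.0, "ty": 0, "tz": 0, "wx": 0, "wy": 0, "wz": 0, "jaw": -1}, {"tx": 1.0, "ty": 0, "tz": 0, "wx": 0, "wy": 0, "wz": 0, "jaw": -1}, {"tx": 0.4, "ty": 0, "tz": 0, "wx": 0, "wy": 0, "wz": 0, "jaw": -1}, {"tx": 0.2, "ty": 0, "tz": 0, "wx": 0, "wy": 0, "wz": 0, "jaw": -1}, {"tx": 0.1, "ty": 0, "tz": 0, "wx": 0, "wy": 0, "wz": 0, "jaw": -1}, {"tx": 0, "ty": 0, "tz": 0, "wx": 0, "wy": 0, "wz": 0, "jaw": -1}, {"tx": 0, "ty": 0, "tz": 0, "wx": 0, "wy": 0, "wz": 0, "jaw": -1}]}}

```text
time: 16.3
tool_pos: [522.0, -394.1, 84.1]
tcp_rot: [-0.711, 1.569, -0.795]
contact_force: [-0.1, -0.7, -2.3]
grip_width: 48.7
```

Emit:
{"fn": "arm_command", "kwargs": {"plan": [{"tx": 0.1, "ty": 0, "tz": 0, "wx": 0, "wy": 0, "wz": 0, "jaw": -1}, {"tx": 0, "ty": 0, "tz": 0, "wx": 0, "wy": 0, "wz": 0, "jaw": -1}, {"tx": 0, "ty": 0, "tz": 0, "wx": 0, "wy": 0, "wz": 0, "jaw": -1}]}}

```text
time: 16.6
tool_pos: [521.7, -393.9, 82.3]
tcp_rot: [-1.194, 1.571, -1.278]
contact_force: [-0.4, -0.5, -3.2]
grip_width: 48.1
```

Emit:
{"fn": "arm_command", "kwargs": {"plan": [{"tx": 0.05, "ty": 0, "tz": 0, "wx": 0, "wy": 0, "wz": 0, "jaw": -1}, {"tx": 0, "ty": 0, "tz": 0, "wx": 0, "wy": 0, "wz": 0, "jaw": -1}, {"tx": 0, "ty": 0, "tz": 0, "wx": 0, "wy": 0, "wz": 0, "jaw": -1}]}}

```text
time: 16.9
tool_pos: [521.7, -394.0, 82.3]
tcp_rot: [-1.076, 1.57, -1.16]
contact_force: [-1.9, 0.9, 3.1]
grip_width: 48.3
```

Emit:
{"fn": "arm_command", "kwargs": {"plan": [{"tx": 0, "ty": 0, "tz": 0, "wx": 0, "wy": 0, "wz": 0, "jaw": 0.15}, {"tx": 0, "ty": 0, "tz": 0, "wx": 0, "wy": 0, "wz": 0, "jaw": 0.4}, {"tx": 0, "ty": 0, "tz": 0, "wx": 0, "wy": 0, "wz": 0, "jaw": 0.8}, {"tx": 0, "ty": 0, "tz": 0, "wx": 0, "wy": 0, "wz": 0, "jaw": 1}, {"tx": 0, "ty": 0, "tz": 0, "wx": 0, "wy": 0, "wz": 0, "jaw": 1}, {"tx": 0, "ty": 0, "tz": 0, "wx": 0, "wy": 0, "wz": 0, "jaw": 1}, {"tx": -1, "ty": 0, "tz": 0, "wx": 0, "wy": 0, "wz": 0, "jaw": 1}, {"tx": -2, "ty": 0, "tz": 0, "wx": 0, "wy": 0, "wz": 0, "jaw": 1}, {"tx": -2.5, "ty": 0, "tz": 0, "wx": 0, "wy": 0, "wz": 0, "jaw": 1}, {"tx": -2.5, "ty": 0, "tz": 0, "wx": 0, "wy": 0, "wz": 0, "jaw": 1}, {"tx": -1, "ty": 0, "tz": 0, "wx": 0.084, "wy": 0, "wz": 0, "jaw": 1}, {"tx": 0, "ty": 0, "tz": 0, "wx": 0, "wy": 0, "wz": 0, "jaw": 1}, {"tx": 0, "ty": 0, "tz": 0, "wx": 0, "wy": 0, "wz": 0, "jaw": 1}]}}

```text
time: 18.2
tool_pos: [521.6, -393.7, 171.8]
tcp_rot: [-1.072, 1.571, -1.238]
contact_force: [0.0, -0.2, -0.6]
grip_width: 91.6
```

```bash
python3 - <<'E'
from h import *
go(547,39,170,-9.6)
E
```

```text
tcp [ 521.6 -393.7  171.8] jaw dir -9.51 tilt x [ 1.e-04 -2.e-04 -1.e+00] q6 [-0.76  0.64  1.24 -0.    1.26 -0.6 ] w 91.6 t 18.2 F [ 0.  -0.2 -0.6]
shift now cm [ 0.18 43.1  -4.65]
 turn wx 0.0015 then shift [ 0.18 43.09 -4.71]
 turn wx -3.1401 then shift [  0.18 -43.09   4.71]
 turn wx 3.1431 then shift [  0.18 -43.09   4.71]
```

Emit:
{"fn": "arm_command", "kwargs": {"plan": [{"tx": 0, "ty": 1.1, "tz": -0.2, "wx": 0, "wy": 0, "wz": 0, "jaw": 1}, {"tx": 0, "ty": 3.1, "tz": -0.33, "wx": 0, "wy": 0, "wz": 0, "jaw": 1}, {"tx": 0, "ty": 3.1, "tz": -0.33, "wx": 0, "wy": 0, "wz": 0, "jaw": 1}, {"tx": 0, "ty": 3.1, "tz": -0.33, "wx": 0, "wy": 0, "wz": 0, "jaw": 1}, {"tx": 0, "ty": 3.1, "tz": -0.33, "wx": 0, "wy": 0, "wz": 0, "jaw": 1}, {"tx": 0, "ty": 3.1, "tz": -0.33, "wx": 0, "wy": 0, "wz": 0, "jaw": 1}, {"tx": 0, "ty": 3.1, "tz": -0.33, "wx": 0, "wy": 0, "wz": 0, "jaw": 1}, {"tx": 0, "ty": 3.1, "tz": -0.33, "wx": 0, "wy": 0, "wz": 0, "jaw": 1}, {"tx": 0, "ty": 3.1, "tz": -0.33, "wx": 0, "wy": 0, "wz": 0, "jaw": 1}, {"tx": 0, "ty": 3.1, "tz": -0.33, "wx": 0, "wy": 0, "wz": 0, "jaw": 1}, {"tx": 0, "ty": 3.1, "tz": -0.33, "wx": 0, "wy": 0, "wz": 0, "jaw": 1}, {"tx": 0, "ty": 3.1, "tz": -0.33, "wx": 0, "wy": 0, "wz": 0, "jaw": 1}, {"tx": 0, "ty": 3.1, "tz": -0.33, "wx": 0, "wy": 0, "wz": 0, "jaw": 1}, {"tx": 0, "ty": 3.1, "tz": -0.33, "wx": 0, "wy": 0, "wz": 0, "jaw": 1}, {"tx": 0, "ty": 1.7, "tz": -0.2, "wx": 0, "wy": 0, "wz": 0, "jaw": 1}, {"tx": 0, "ty": 0, "tz": 0, "wx": 0, "wy": 0, "wz": 0, "jaw": 1}, {"tx": 0, "ty": 0, "tz": 0, "wx": 0, "wy": 0, "wz": 0, "jaw": 1}]}}

```text
time: 19.9
tool_pos: [546.8, 39.3, 171.1]
tcp_rot: [-2.794, 1.569, -2.96]
contact_force: [0.7, -0.2, -0.3]
grip_width: 91.9
```

```bash
python3 - <<'E'
from h import *
o=readout.get_obs(); C=cam('wrist',o); im=imaging.capture('wrist'); cv2.imwrite('pics/w5.png',cv2.resize(im[130:280,180:340],None,fx=4,fy=4,interpolation=cv2.INTER_CUBIC))
go(547,39,83,-9.6,o)
print(proj(C,(547,39,118)))
E
```

```text
tcp [546.8  39.3 171.1] jaw dir -9.52 tilt x [-1.4e-03 -3.0e-04 -1.0e+00] q6 [-0.07  0.46  1.57 -0.    1.11  0.1 ] w 91.9 t 19.9 F [ 0.7 -0.2 -0.3]
shift now cm [ 8.81 -0.02  0.03]
 turn wx 0.0015 then shift [ 8.81 -0.02  0.03]
 turn wx -3.1401 then shift [ 8.81  0.02 -0.03]
 turn wx 3.143 then shift [ 8.81  0.02 -0.03]
[256.83162801 222.01369292]
```

View pics/w5.png

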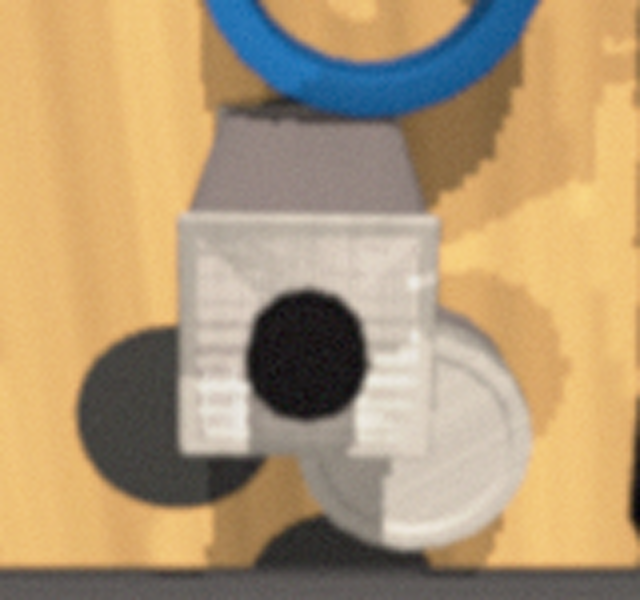

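The can is square to the jaws, with its cap at (256.8,218.8) and the tape roll just behind it. Descending to grip.

Emit:
{"fn": "arm_command", "kwargs": {"plan": [{"tx": 1.5, "ty": 0.1, "tz": 0, "wx": 0, "wy": 0, "wz": 0, "jaw": 1}, {"tx": 2, "ty": 0, "tz": 0, "wx": 0, "wy": 0, "wz": 0, "jaw": 1}, {"tx": 2, "ty": 0, "tz": 0, "wx": 0, "wy": 0, "wz": 0, "jaw": 1}, {"tx": 2, "ty": 0, "tz": 0, "wx": 0, "wy": 0, "wz": 0, "jaw": 1}, {"tx": 1.3, "ty": 0, "tz": 0, "wx": 0, "wy": 0, "wz": 0, "jaw": 1}, {"tx": 0, "ty": 0, "tz": 0, "wx": 0, "wy": 0, "wz": 0, "jaw": 1}, {"tx": 0, "ty": 0, "tz": 0, "wx": 0, "wy": 0, "wz": 0, "jaw": 1}]}}

```text
time: 20.65
tool_pos: [548.0, 39.4, 84.0]
tcp_rot: [-0.383, 1.571, -0.551]
contact_force: [-0.2, -0.4, 1.1]
grip_width: 91.9
```

Emit:
{"fn": "arm_command", "kwargs": {"plan": [{"tx": 0, "ty": 0, "tz": 0, "wx": 0, "wy": 0, "wz": 0, "jaw": 0.4}, {"tx": 0, "ty": 0, "tz": 0, "wx": 0, "wy": 0, "wz": 0, "jaw": 0.1}, {"tx": 0, "ty": 0, "tz": 0, "wx": 0, "wy": 0, "wz": 0, "jaw": 0.05}, {"tx": 0, "ty": 0, "tz": 0, "wx": 0, "wy": 0, "wz": 0, "jaw": -0.2}, {"tx": 0, "ty": 0, "tz": 0, "wx": 0, "wy": 0, "wz": 0, "jaw": -1}, {"tx": 0, "ty": 0, "tz": 0, "wx": 0, "wy": 0, "wz": 0, "jaw": -1}, {"tx": 0, "ty": 0, "tz": 0, "wx": 0, "wy": 0, "wz": 0, "jaw": -1}, {"tx": 0, "ty": 0, "tz": 0, "wx": 0, "wy": 0, "wz": 0, "jaw": -1}]}}

```text
time: 21.45
tool_pos: [547.6, 40.0, 83.7]
tcp_rot: [-2.825, 1.571, -2.993]
contact_force: [-0.9, 0.0, 0.9]
grip_width: 43.7
```

```bash
python3 - <<'E'
from h import *
go(610,-357,230,-9.6)
E
```

```text
tcp [547.6  40.   83.7] jaw dir -9.62 tilt x [-3.e-04 -0.e+00 -1.e+00] q6 [-0.07  0.57  1.66 -0.    0.91  0.1 ] w 43.7 t 21.45 F [-0.9  0.   0.9]
shift now cm [-14.63 -38.1   12.78]
 turn wx -0.0004 then shift [-14.63 -38.1   12.77]
 turn wx -3.142 then shift [-14.63  38.1  -12.77]
 turn wx 3.1412 then shift [-14.63  38.1  -12.77]
```

Emit:
{"fn": "arm_command", "kwargs": {"plan": [{"tx": -0.7, "ty": 0, "tz": 0, "wx": 0, "wy": 0, "wz": 0, "jaw": -1}, {"tx": -1.5, "ty": 0, "tz": 0, "wx": 0, "wy": 0, "wz": 0, "jaw": -1}, {"tx": -2.5, "ty": 0, "tz": 0, "wx": 0, "wy": 0, "wz": 0, "jaw": -1}, {"tx": -2.5, "ty": 0, "tz": 0, "wx": 0, "wy": 0, "wz": 0, "jaw": -1}, {"tx": -2.5, "ty": 0, "tz": 0, "wx": 0, "wy": 0, "wz": 0, "jaw": -1}, {"tx": -2.5, "ty": 0, "tz": 0, "wx": 0, "wy": 0, "wz": 0, "jaw": -1}, {"tx": -1.5, "ty": 0, "tz": 0, "wx": 0, "wy": 0, "wz": 0, "jaw": -1}, {"tx": -0.9, "ty": -1.2, "tz": 0.4, "wx": 0, "wy": 0, "wz": 0, "jaw": -1}, {"tx": 0, "ty": -3, "tz": 1, "wx": 0, "wy": 0, "wz": 0, "jaw": -1}, {"tx": 0, "ty": -3, "tz": 1, "wx": 0, "wy": 0, "wz": 0, "jaw": -1}, {"tx": 0, "ty": -3, "tz": 1, "wx": 0, "wy": 0, "wz": 0, "jaw": -1}, {"tx": 0, "ty": -3, "tz": 1, "wx": 0, "wy": 0, "wz": 0, "jaw": -1}, {"tx": 0, "ty": -3, "tz": 1, "wx": 0, "wy": 0, "wz": 0, "jaw": -1}, {"tx": 0, "ty": -3, "tz": 1, "wx": 0, "wy": 0, "wz": 0, "jaw": -1}, {"tx": 0, "ty": -3, "tz": 1, "wx": 0, "wy": 0, "wz": 0, "jaw": -1}, {"tx": 0, "ty": -3, "tz": 1, "wx": 0, "wy": 0, "wz": 0, "jaw": -1}, {"tx": 0, "ty": -3, "tz": 1, "wx": 0, "wy": 0, "wz": 0, "jaw": -1}, {"tx": 0, "ty": -3, "tz": 1, "wx": 0, "wy": 0, "wz": 0, "jaw": -1}, {"tx": 0, "ty": -3, "tz": 1, "wx": 0, "wy": 0, "wz": 0, "jaw": -1}, {"tx": 0, "ty": -3, "tz": 1, "wx": 0, "wy": 0, "wz": 0, "jaw": -1}]}}

```text
time: 23.45
tool_pos: [607.0, -349.7, 228.7]
tcp_rot: [2.882, 1.569, 2.714]
contact_force: [0.6, -0.3, -2.4]
grip_width: 43.8
```

Emit:
{"fn": "arm_command", "kwargs": {"plan": [{"tx": 0, "ty": -0.9, "tz": 0.4, "wx": 0, "wy": 0, "wz": 0, "jaw": -1}, {"tx": 0, "ty": 0, "tz": 0, "wx": 0, "wy": 0, "wz": 0, "jaw": -1}, {"tx": 0, "ty": 0, "tz": 0, "wx": 0, "wy": 0, "wz": 0, "jaw": -1}]}}

```text
time: 23.75
tool_pos: [609.9, -356.5, 229.0]
tcp_rot: [2.434, 1.569, 2.266]
contact_force: [-0.9, 1.4, -3.6]
grip_width: 44.1
```

```bash
python3 - <<'E'
from h import *
go(610,-357,81.5,-9.6)
im=imaging.capture('wrist'); cv2.imwrite('pics/w6.png',im)
E
```

```text
tcp [ 609.9 -356.5  229. ] jaw dir -9.62 tilt x [-0.0011  0.0014 -1.    ] q6 [-0.64  0.71  0.96  0.    1.48 -0.47] w 44.1 t 23.75 F [-0.9  1.4 -3.6]
shift now cm [14.75 -0.07  0.04]
 turn wx -0.0004 then shift [14.75 -0.07  0.04]
 turn wx -3.142 then shift [14.75  0.07 -0.04]
 turn wx 3.1412 then shift [14.75  0.07 -0.04]
```

View pics/w6.png

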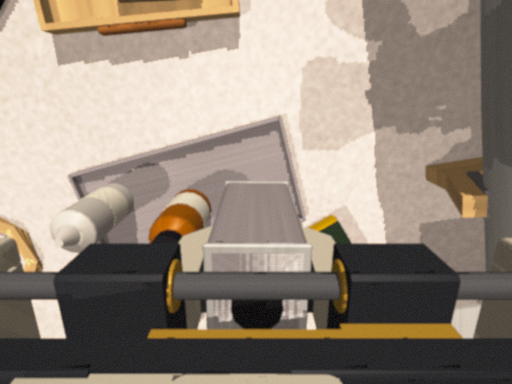

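Glue and glass stand in the tray, at (85,215) and (182,215), clear of the fingers. Lowering the can.

Emit:
{"fn": "arm_command", "kwargs": {"plan": [{"tx": 1.0, "ty": 0, "tz": 0, "wx": 0, "wy": 0, "wz": 0, "jaw": -1}, {"tx": 2.5, "ty": 0, "tz": 0, "wx": 0, "wy": 0, "wz": 0, "jaw": -1}, {"tx": 2.5, "ty": 0, "tz": 0, "wx": 0, "wy": 0, "wz": 0, "jaw": -1}, {"tx": 2.5, "ty": 0, "tz": 0, "wx": 0, "wy": 0, "wz": 0, "jaw": -1}, {"tx": 2.5, "ty": 0, "tz": 0, "wx": 0, "wy": 0, "wz": 0, "jaw": -1}, {"tx": 2.0, "ty": 0, "tz": 0, "wx": 0, "wy": 0, "wz": 0, "jaw": -1}, {"tx": 1.0, "ty": 0, "tz": 0, "wx": 0, "wy": 0, "wz": 0, "jaw": -1}, {"tx": 0.4, "ty": 0, "tz": 0, "wx": 0, "wy": 0, "wz": 0, "jaw": -1}, {"tx": 0.2, "ty": 0, "tz": 0, "wx": 0, "wy": 0, "wz": 0, "jaw": -1}, {"tx": 0.1, "ty": 0, "tz": 0, "wx": 0, "wy": 0, "wz": 0, "jaw": -1}, {"tx": 0.1, "ty": 0, "tz": 0, "wx": 0, "wy": 0, "wz": 0, "jaw": -1}, {"tx": 0, "ty": 0, "tz": 0, "wx": 0, "wy": 0, "wz": 0, "jaw": -1}, {"tx": 0, "ty": 0, "tz": 0, "wx": 0, "wy": 0, "wz": 0, "jaw": -1}]}}

```text
time: 25.1
tool_pos: [610.3, -357.3, 82.2]
tcp_rot: [-0.534, 1.57, -0.702]
contact_force: [0.3, 0.6, -3.1]
grip_width: 43.9
```

Emit:
{"fn": "arm_command", "kwargs": {"plan": [{"tx": 0.05, "ty": 0, "tz": 0, "wx": 0, "wy": 0, "wz": 0, "jaw": -1}, {"tx": 0, "ty": 0, "tz": 0, "wx": 0, "wy": 0, "wz": 0, "jaw": -1}, {"tx": 0, "ty": 0, "tz": 0, "wx": 0, "wy": 0, "wz": 0, "jaw": -1}]}}

```text
time: 25.4
tool_pos: [610.3, -357.3, 81.7]
tcp_rot: [-0.58, 1.57, -0.748]
contact_force: [-0.3, -0.5, 0.8]
grip_width: 43.8
```

Emit:
{"fn": "arm_command", "kwargs": {"plan": [{"tx": 0, "ty": 0, "tz": 0, "wx": 0, "wy": 0, "wz": 0, "jaw": 0.15}, {"tx": 0, "ty": 0, "tz": 0, "wx": 0, "wy": 0, "wz": 0, "jaw": 0.4}, {"tx": 0, "ty": 0, "tz": 0, "wx": 0, "wy": 0, "wz": 0, "jaw": 0.8}, {"tx": 0, "ty": 0, "tz": 0, "wx": 0, "wy": 0, "wz": 0, "jaw": 1}, {"tx": 0, "ty": 0, "tz": 0, "wx": 0, "wy": 0, "wz": 0, "jaw": 1}, {"tx": 0, "ty": 0, "tz": 0, "wx": 0, "wy": 0, "wz": 0, "jaw": 1}, {"tx": -1, "ty": 0, "tz": 0, "wx": 0, "wy": 0, "wz": 0, "jaw": 1}, {"tx": -2, "ty": 0, "tz": 0, "wx": 0, "wy": 0, "wz": 0, "jaw": 1}, {"tx": -2.5, "ty": 0, "tz": 0, "wx": 0, "wy": 0, "wz": 0, "jaw": 1}, {"tx": -2.5, "ty": 0, "tz": 0, "wx": 0, "wy": 0, "wz": 0, "jaw": 1}, {"tx": -2.5, "ty": 0, "tz": 0, "wx": 0, "wy": 0, "wz": 0, "jaw": 1}, {"tx": -2, "ty": 0, "tz": 0, "wx": 0, "wy": 0, "wz": 0, "jaw": 1}, {"tx": -1, "ty": 0, "tz": 0, "wx": 0, "wy": 0, "wz": 0, "jaw": 1}, {"tx": 0, "ty": 0, "tz": 0, "wx": 0, "wy": 0, "wz": 0, "jaw": 1}, {"tx": 0, "ty": 0, "tz": 0, "wx": 0, "wy": 0, "wz": 0, "jaw": 1}]}}

```text
time: 26.9
tool_pos: [609.9, -356.9, 215.4]
tcp_rot: [2.717, 1.57, 2.549]
contact_force: [0.9, -0.8, -0.6]
grip_width: 91.7
```

```bash
python3 - <<'E'
from h import *
go(560,-60,215,-94.8)
T=cam('top')
for nm,p,z in [('tape',(80+455/2.8,120+131/2.8),30),('blkTL',(80+703/2.8,120+110/2.8),32),('blkBL',(80+692/2.8,120+204/2.8),32)]: print(nm,ray(T,*p,z).round(1))
E
```

```text
tcp [ 609.9 -356.9  215.4] jaw dir -9.63 tilt x [-1.e-03  6.e-04 -1.e+00] q6 [-0.64  0.72  0.98 -0.    1.45 -0.47] w 91.7 t 26.9 F [ 0.9 -0.8 -0.6]
shift now cm [ 0.07 28.44 -9.89]
 turn wx 1.4866 then shift [  0.07  -7.46 -29.17]
 turn wx -1.655 then shift [ 0.07  7.46 29.17]
tape [570.4  99.4  30. ]
blkTL [ 589.1 -129.5   32. ]
blkBL [ 502.2 -118.5   32. ]
```

Emit:
{"fn": "arm_command", "kwargs": {"plan": [{"tx": 0, "ty": 0, "tz": 0, "wx": 0.135, "wy": 0, "wz": 0, "jaw": 1}, {"tx": 0, "ty": 0, "tz": 0, "wx": 0.135, "wy": 0, "wz": 0, "jaw": 1}, {"tx": 0, "ty": 0, "tz": 0, "wx": 0.135, "wy": 0, "wz": 0, "jaw": 1}, {"tx": 0, "ty": 0, "tz": 0, "wx": 0.135, "wy": 0, "wz": 0, "jaw": 1}, {"tx": 0, "ty": 0, "tz": 0, "wx": 0.135, "wy": 0, "wz": 0, "jaw": 1}, {"tx": 0, "ty": 0, "tz": 0, "wx": 0.135, "wy": 0, "wz": 0, "jaw": 1}, {"tx": 0, "ty": 0, "tz": 0, "wx": 0.135, "wy": 0, "wz": 0, "jaw": 1}, {"tx": 0, "ty": 0, "tz": 0, "wx": 0.135, "wy": 0, "wz": 0, "jaw": 1}, {"tx": 0, "ty": 0, "tz": 0, "wx": 0.135, "wy": 0, "wz": 0, "jaw": 1}, {"tx": 0, "ty": 0, "tz": 0, "wx": 0.135, "wy": 0, "wz": 0, "jaw": 1}, {"tx": 0, "ty": 0, "tz": 0, "wx": 0.137, "wy": 0, "wz": 0, "jaw": 1}, {"tx": 0, "ty": 0, "tz": 0, "wx": 0, "wy": 0, "wz": 0, "jaw": 1}]}}

```text
time: 28.1
tool_pos: [609.7, -356.8, 214.4]
tcp_rot: [-2.104, 1.568, 2.523]
contact_force: [0.3, -0.5, 0.9]
grip_width: 91.9
```

```bash
python3 - <<'E'
from h import *
go(563.5,-20,200,-94.8)
E
```

```text
tcp [ 609.7 -356.8  214.4] jaw dir -94.89 tilt x [-0.0024  0.0017 -1.    ] q6 [-0.64  0.72  0.98 -0.    1.45  1.02] w 91.9 t 28.1 F [ 0.3 -0.5  0.9]
shift now cm [  1.51  -7.48 -33.16]
 turn wx -0.0016 then shift [  1.51  -7.42 -33.17]
 turn wx -3.1432 then shift [ 1.51  7.42 33.17]
 turn wx 3.14 then shift [ 1.51  7.42 33.17]
```

Emit:
{"fn": "arm_command", "kwargs": {"plan": [{"tx": 0, "ty": -0.3, "tz": -1.2, "wx": 0, "wy": 0, "wz": 0, "jaw": 1}, {"tx": 0, "ty": -0.7, "tz": -3, "wx": 0, "wy": 0, "wz": 0, "jaw": 1}, {"tx": 0, "ty": -0.7, "tz": -3, "wx": 0, "wy": 0, "wz": 0, "jaw": 1}, {"tx": 0, "ty": -0.7, "tz": -3, "wx": 0, "wy": 0, "wz": 0, "jaw": 1}, {"tx": 0, "ty": -0.7, "tz": -3, "wx": 0, "wy": 0, "wz": 0, "jaw": 1}, {"tx": 0, "ty": -0.7, "tz": -3, "wx": 0, "wy": 0, "wz": 0, "jaw": 1}, {"tx": 0, "ty": -0.7, "tz": -3, "wx": 0, "wy": 0, "wz": 0, "jaw": 1}, {"tx": 0, "ty": -0.7, "tz": -3, "wx": 0, "wy": 0, "wz": 0, "jaw": 1}, {"tx": 0, "ty": -0.7, "tz": -3, "wx": 0, "wy": 0, "wz": 0, "jaw": 1}, {"tx": 0.5, "ty": -0.7, "tz": -3, "wx": 0, "wy": 0, "wz": 0, "jaw": 1}, {"tx": 0.5, "ty": -0.7, "tz": -3, "wx": 0, "wy": 0, "wz": 0, "jaw": 1}, {"tx": 0.5, "ty": -0.1, "tz": -2, "wx": 0, "wy": 0, "wz": 0, "jaw": 1}, {"tx": 0, "ty": 0, "tz": 0, "wx": 0, "wy": 0, "wz": 0, "jaw": 1}, {"tx": 0, "ty": 0, "tz": 0, "wx": 0, "wy": 0, "wz": 0, "jaw": 1}]}}

```text
time: 29.5
tool_pos: [564.2, -20.1, 200.7]
tcp_rot: [-1.154, 1.57, -2.805]
contact_force: [0.1, -1.0, 0.3]
grip_width: 91.7
```

```bash
python3 - <<'E'
from h import *
o=readout.get_obs(); C=cam('wrist',o); im=imaging.capture('wrist'); cv2.imwrite('pics/w7.png',im)
np.save('o7.npy',o,allow_pickle=True)
go(563.5,-20,33,-94.8,o)
print(proj(C,(563.5,-20,34)))
for nm,p in [('glue',(501.4,-15.7)),('glass',(539.2,-78.2)),('can',(547.6,40))]: print(nm,proj(C,(*p,6)))
E
```

```text
tcp [564.2 -20.1 200.7] jaw dir -94.64 tilt x [-1.e-03 -4.e-04 -1.e+00] q6 [-0.17  0.46  1.49 -0.    1.2   1.48] w 91.7 t 29.5 F [ 0.1 -1.   0.3]
shift now cm [ 1.677e+01 -6.000e-02 -1.000e-02]
 turn wx 0.0028 then shift [ 1.677e+01 -6.000e-02 -1.000e-02]
 turn wx -3.1388 then shift [1.677e+01 6.000e-02 1.000e-02]
 turn wx 3.1444 then shift [1.677e+01 6.000e-02 1.000e-02]
[256.28009176 178.25570923]
glue [256.92065756 223.70445447]
glass [309.69832029 188.54163475]
can [204.17145583 189.62419909]
```

View pics/w7.png

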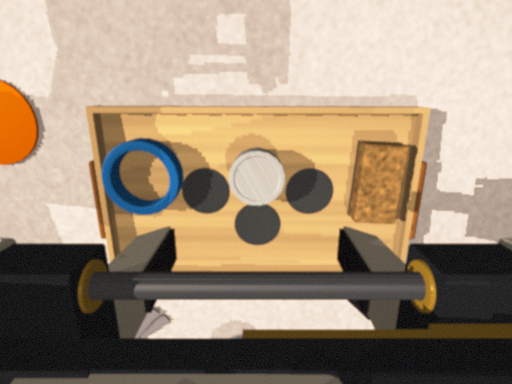

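The tin is at (257,178), exactly under the tool. The bare felt discs at (206,190), (309,190) and (257,224) match my recorded grasp spots. Next I'll get the disc centres and the tin centroid.

```bash
python3 - <<'E'
from h import *
im=cv2.imread('pics/w7.png'); C=cam('wrist',np.load('o7.npy',allow_pickle=True).item())
m=(im.max(2)<75).astype(np.uint8); m[240:]=0
n,l,s,c=cv2.connectedComponentsWithStats(m)
for i in range(1,n):
    if s[i,4]>400: print(s[i],c[i].round(1),ray(C,*c[i],6).round(1))
E
```

```text
[ 146  139   82   73 1739] [200.1 185.7] [552.6  44.    6. ]
[111 153  42  52 481] [123.1 184.3] [561.2 129.4   6. ]
[287 169  44  37 919] [304.7 185.4] [543.3 -72.8   6. ]
[237 207  42  33 672] [254.5 222.7] [502.9 -13.    6. ]
```

Emit:
{"fn": "arm_command", "kwargs": {"plan": [{"tx": 1.5, "ty": 0, "tz": 0, "wx": 0, "wy": 0, "wz": 0, "jaw": 1}, {"tx": 3, "ty": 0, "tz": 0, "wx": 0, "wy": 0, "wz": 0, "jaw": 1}, {"tx": 3, "ty": 0, "tz": 0, "wx": 0, "wy": 0, "wz": 0, "jaw": 1}, {"tx": 3, "ty": 0, "tz": 0, "wx": 0, "wy": 0, "wz": 0, "jaw": 1}, {"tx": 3, "ty": 0, "tz": 0, "wx": 0, "wy": 0, "wz": 0, "jaw": 1}, {"tx": 2, "ty": 0, "tz": 0, "wx": 0, "wy": 0, "wz": 0, "jaw": 1}, {"tx": 1.2, "ty": 0, "tz": 0, "wx": 0, "wy": 0, "wz": 0, "jaw": 1}, {"tx": 0, "ty": 0, "tz": 0, "wx": 0, "wy": 0, "wz": 0, "jaw": 1}, {"tx": 0, "ty": 0, "tz": 0, "wx": 0, "wy": 0, "wz": 0, "jaw": 1}]}}

```text
time: 30.45
tool_pos: [565.0, -20.7, 34.8]
tcp_rot: [1.366, 1.57, -0.289]
contact_force: [-0.3, 0.5, 0.6]
grip_width: 91.7
```

Emit:
{"fn": "arm_command", "kwargs": {"plan": [{"tx": 0, "ty": 0, "tz": 0, "wx": 0, "wy": 0, "wz": 0, "jaw": 0.5}, {"tx": 0, "ty": 0, "tz": 0, "wx": 0, "wy": 0, "wz": 0, "jaw": 0.35}, {"tx": 0, "ty": 0, "tz": 0, "wx": 0, "wy": 0, "wz": 0, "jaw": 0.25}, {"tx": 0, "ty": 0, "tz": 0, "wx": 0, "wy": 0, "wz": 0, "jaw": 0}, {"tx": 0, "ty": 0, "tz": 0, "wx": 0, "wy": 0, "wz": 0, "jaw": -1}, {"tx": 0, "ty": 0, "tz": 0, "wx": 0, "wy": 0, "wz": 0, "jaw": -1}, {"tx": 0, "ty": 0, "tz": 0, "wx": 0, "wy": 0, "wz": 0, "jaw": -1}, {"tx": 0, "ty": 0, "tz": 0, "wx": 0, "wy": 0, "wz": 0, "jaw": -1}]}}

```text
time: 31.25
tool_pos: [564.5, -20.1, 34.4]
tcp_rot: [1.187, 1.571, -0.468]
contact_force: [-1.1, 0.5, 3.5]
grip_width: 56.0
```

```bash
python3 - <<'E'
from h import *
im=cv2.imread('pics/top0.png'); T=cam('top')
hsv=cv2.cvtColor(im,cv2.COLOR_BGR2HSV)
sub=((hsv[...,0]>5)&(hsv[...,0]<25)&(hsv[...,1]>90)).astype(np.uint8); sub[:,175:]=0;sub[:175]=0;sub[225:]=0;sub[:,:125]=0
ct=max(cv2.findContours(sub,cv2.RETR_EXTERNAL,cv2.CHAIN_APPROX_NONE)[0],key=cv2.contourArea)
(u,v),r=cv2.minEnclosingCircle(ct); print(u,v,r); P=ray(T,u,v,4); print('mat',P, r/448.6*1180*2)
go(P[0],P[1],200,-94.8)
E
```

```text
150.3631134033203 200.26425170898438 17.068180084228516
mat [485.27369802 343.04014072   4.        ] 89.79247659112639
tcp [564.5 -20.1  34.4] jaw dir -94.82 tilt x [ 3.e-04 -1.e-04 -1.e+00] q6 [-0.17  0.66  1.65 -0.    0.83  1.48] w 56.0 t 31.25 F [-1.1  0.5  3.5]
shift now cm [-16.57 -10.94 -35.51]
 turn wx -0.0003 then shift [-16.57 -10.93 -35.52]
 turn wx -3.1419 then shift [-16.57  10.93  35.52]
 turn wx 3.1412 then shift [-16.57  10.93  35.52]
```

The tin is gripped (56 mm). I'll lift it and carry it to the mat.

Emit:
{"fn": "arm_command", "kwargs": {"plan": [{"tx": -0.7, "ty": 0, "tz": 0, "wx": 0, "wy": 0, "wz": 0, "jaw": -1}, {"tx": -1.6, "ty": 0, "tz": 0, "wx": 0, "wy": 0, "wz": 0, "jaw": -1}, {"tx": -2.5, "ty": 0, "tz": 0, "wx": 0, "wy": 0, "wz": 0, "jaw": -1}, {"tx": -2.5, "ty": 0, "tz": 0, "wx": 0, "wy": 0, "wz": 0, "jaw": -1}, {"tx": -2.5, "ty": 0, "tz": 0, "wx": 0, "wy": 0, "wz": 0, "jaw": -1}, {"tx": -2.5, "ty": 0, "tz": 0, "wx": 0, "wy": 0, "wz": 0, "jaw": -1}, {"tx": -2.5, "ty": -0.3, "tz": -1, "wx": 0, "wy": 0, "wz": 0, "jaw": -1}, {"tx": -1.2, "ty": -0.6, "tz": -2, "wx": 0, "wy": 0, "wz": 0, "jaw": -1}, {"tx": 0, "ty": -0.9, "tz": -3, "wx": 0, "wy": 0, "wz": 0, "jaw": -1}, {"tx": 0, "ty": -0.9, "tz": -3, "wx": 0, "wy": 0, "wz": 0, "jaw": -1}, {"tx": 0, "ty": -0.9, "tz": -3, "wx": 0, "wy": 0, "wz": 0, "jaw": -1}, {"tx": 0, "ty": -0.9, "tz": -3, "wx": 0, "wy": 0, "wz": 0, "jaw": -1}, {"tx": 0, "ty": -0.9, "tz": -3, "wx": 0, "wy": 0, "wz": 0, "jaw": -1}, {"tx": 0, "ty": -0.9, "tz": -3, "wx": 0, "wy": 0, "wz": 0, "jaw": -1}, {"tx": 0, "ty": -0.9, "tz": -3, "wx": 0, "wy": 0, "wz": 0, "jaw": -1}, {"tx": 0, "ty": -0.9, "tz": -3, "wx": 0, "wy": 0, "wz": 0, "jaw": -1}, {"tx": 0, "ty": -0.9, "tz": -3, "wx": 0, "wy": 0, "wz": 0, "jaw": -1}, {"tx": 0, "ty": -0.9, "tz": -2.5, "wx": 0, "wy": 0, "wz": 0, "jaw": -1}, {"tx": 0, "ty": -1.0, "tz": -2, "wx": 0, "wy": 0, "wz": 0, "jaw": -1}, {"tx": 0, "ty": 0, "tz": -1, "wx": 0, "wy": 0, "wz": 0, "jaw": -1}]}}

```text
time: 33.25
tool_pos: [484.3, 344.4, 194.1]
tcp_rot: [-1.353, 1.57, -3.006]
contact_force: [0.6, -0.3, -1.0]
grip_width: 56.1
```

Emit:
{"fn": "arm_command", "kwargs": {"plan": [{"tx": 0, "ty": 0, "tz": 0, "wx": 0, "wy": 0, "wz": 0, "jaw": -1}, {"tx": 0, "ty": 0, "tz": 0, "wx": 0, "wy": 0, "wz": 0, "jaw": -1}]}}

```text
time: 33.45
tool_pos: [486.0, 342.1, 194.0]
tcp_rot: [-0.032, 1.57, -1.687]
contact_force: [-0.4, -0.0, -0.7]
grip_width: 56.2
```

```bash
python3 - <<'E'
from h import *
o=readout.get_obs(); C=cam('wrist',o); im=imaging.capture('wrist'); cv2.imwrite('pics/w8.png',im)
np.save('o8.npy',o,allow_pickle=True)
go(485.3,343,32.5,-94.8,o)
print(proj(C,(485.3,343,4)))
E
```

```text
tcp [486.  342.1 194. ] jaw dir -94.84 tilt x [-1.e-04 -7.e-04 -1.e+00] q6 [ 0.48  0.51  1.41 -0.    1.22  2.14] w 56.2 t 33.45 F [-0.4 -0.  -0.7]
shift now cm [16.15 -0.08 -0.1 ]
 turn wx -0.0006 then shift [16.15 -0.08 -0.1 ]
 turn wx -3.1422 then shift [16.15  0.08  0.1 ]
 turn wx 3.141 then shift [16.15  0.08  0.1 ]
[255.504332   172.91307374]
```

View pics/w8.png

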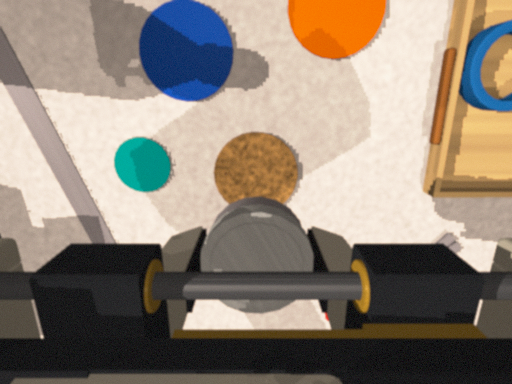

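```bash
python3 - <<'E'
from h import *
im=cv2.imread('pics/w8.png'); C=cam('wrist',np.load('o8.npy',allow_pickle=True).item())
hsv=cv2.cvtColor(im,cv2.COLOR_BGR2HSV)
m=((hsv[...,0]>5)&(hsv[...,0]<25)&(hsv[...,1]>90)).astype(np.uint8)*255; m[:125]=0;m[200:]=0;m[:,:205]=0;m[:,310:]=0
m=cv2.morphologyEx(m,cv2.MORPH_CLOSE,np.ones((7,7)))
ct=max(cv2.findContours(m,cv2.RETR_EXTERNAL,cv2.CHAIN_APPROX_NONE)[0],key=cv2.contourArea)[:,0]
P=np.array([ray(C,*p,4)[:2] for p in ct if p[1]<190])
A=np.c_[2*P,np.ones(len(P))]; s=np.linalg.lstsq(A,(P**2).sum(1),rcond=None)[0]; print(s[:2],2*np.sqrt(s[2]+s[0]**2+s[1]**2))
E
```

```text
[484.07513611 342.9695721 ] 89.98416942537101
```

Emit:
{"fn": "arm_command", "kwargs": {"plan": [{"tx": 1.5, "ty": -0.1, "tz": -0.08, "wx": 0, "wy": 0, "wz": 0, "jaw": -1}, {"tx": 3, "ty": 0, "tz": 0, "wx": 0, "wy": 0, "wz": 0, "jaw": -1}, {"tx": 3, "ty": 0, "tz": 0, "wx": 0, "wy": 0, "wz": 0, "jaw": -1}, {"tx": 3, "ty": 0, "tz": 0, "wx": 0, "wy": 0, "wz": 0, "jaw": -1}, {"tx": 2.5, "ty": 0, "tz": 0, "wx": 0, "wy": 0, "wz": 0, "jaw": -1}, {"tx": 1.5, "ty": 0, "tz": 0, "wx": 0, "wy": 0, "wz": 0, "jaw": -1}, {"tx": 0.9, "ty": 0, "tz": 0, "wx": 0, "wy": 0, "wz": 0, "jaw": -1}, {"tx": 0.4, "ty": 0, "tz": 0, "wx": 0, "wy": 0, "wz": 0, "jaw": -1}, {"tx": 0.2, "ty": 0, "tz": 0, "wx": 0, "wy": 0, "wz": 0, "jaw": -1}, {"tx": 0, "ty": 0, "tz": 0, "wx": 0, "wy": 0, "wz": 0, "jaw": -1}, {"tx": 0, "ty": 0, "tz": 0, "wx": 0, "wy": 0, "wz": 0, "jaw": -1}]}}

```text
time: 34.6
tool_pos: [485.2, 343.9, 35.0]
tcp_rot: [2.069, 1.569, 0.414]
contact_force: [-0.5, -0.4, -0.7]
grip_width: 56.1
```

Emit:
{"fn": "arm_command", "kwargs": {"plan": [{"tx": 0.1, "ty": 0, "tz": 0, "wx": 0, "wy": 0, "wz": 0, "jaw": -1}, {"tx": 0.05, "ty": 0, "tz": 0, "wx": 0, "wy": 0, "wz": 0, "jaw": -1}, {"tx": 0, "ty": 0, "tz": 0, "wx": 0, "wy": 0, "wz": 0, "jaw": -1}, {"tx": 0, "ty": 0, "tz": 0, "wx": 0, "wy": 0, "wz": 0, "jaw": -1}]}}

```text
time: 35.0
tool_pos: [484.7, 343.7, 32.8]
tcp_rot: [1.374, 1.571, -0.281]
contact_force: [-0.3, -0.3, -1.8]
grip_width: 56.0
```

Emit:
{"fn": "arm_command", "kwargs": {"plan": [{"tx": 0.05, "ty": 0, "tz": 0, "wx": 0, "wy": 0, "wz": 0, "jaw": -1}, {"tx": 0, "ty": 0, "tz": 0, "wx": 0, "wy": 0, "wz": 0, "jaw": -1}, {"tx": 0, "ty": 0, "tz": 0, "wx": 0, "wy": 0, "wz": 0, "jaw": -1}]}}

```text
time: 35.3
tool_pos: [484.8, 343.8, 32.5]
tcp_rot: [1.924, 1.571, 0.269]
contact_force: [-0.9, -0.2, 2.0]
grip_width: 56.0
```

Contact with the mat. I'll release, lift and check.

Emit:
{"fn": "arm_command", "kwargs": {"plan": [{"tx": 0, "ty": 0, "tz": 0, "wx": 0, "wy": 0, "wz": 0, "jaw": 0.3}, {"tx": 0, "ty": 0, "tz": 0, "wx": 0, "wy": 0, "wz": 0, "jaw": 0.6}, {"tx": 0, "ty": 0, "tz": 0, "wx": 0, "wy": 0, "wz": 0, "jaw": 1}, {"tx": 0, "ty": 0, "tz": 0, "wx": 0, "wy": 0, "wz": 0, "jaw": 1}, {"tx": 0, "ty": 0, "tz": 0, "wx": 0, "wy": 0, "wz": 0, "jaw": 1}, {"tx": 0, "ty": 0, "tz": 0, "wx": 0, "wy": 0, "wz": 0, "jaw": 1}, {"tx": -1, "ty": 0, "tz": 0, "wx": 0, "wy": 0, "wz": 0, "jaw": 1}, {"tx": -2, "ty": 0, "tz": 0, "wx": 0, "wy": 0, "wz": 0, "jaw": 1}, {"tx": -3, "ty": 0, "tz": 0, "wx": 0, "wy": 0, "wz": 0, "jaw": 1}, {"tx": -3, "ty": 0, "tz": 0, "wx": 0, "wy": 0, "wz": 0, "jaw": 1}, {"tx": -3, "ty": 0, "tz": 0, "wx": 0, "wy": 0, "wz": 0, "jaw": 1}, {"tx": -3, "ty": 0, "tz": 0, "wx": 0, "wy": 0, "wz": 0, "jaw": 1}, {"tx": -2, "ty": 0, "tz": 0, "wx": 0, "wy": 0, "wz": 0, "jaw": 1}, {"tx": -1, "ty": 0, "tz": 0, "wx": 0, "wy": 0, "wz": 0, "jaw": 1}, {"tx": 0, "ty": 0, "tz": 0, "wx": 0, "wy": 0, "wz": 0, "jaw": 1}, {"tx": 0, "ty": 0, "tz": 0, "wx": 0, "wy": 0, "wz": 0, "jaw": 1}]}}

```text
time: 36.9
tool_pos: [484.3, 343.5, 211.3]
tcp_rot: [-0.935, 1.569, -2.59]
contact_force: [0.6, -0.9, -0.2]
grip_width: 91.7
```

```bash
python3 - <<'E'
from h import *
o=readout.get_obs(); C=cam('wrist',o); im=imaging.capture('wrist'); cv2.imwrite('pics/w9.png',im)
go(610,-357,215,-9.6,o)
print(proj(C,(484.7,343,4)),proj(C,(484.7,343,32)))
E
```

```text
tcp [484.3 343.5 211.3] jaw dir -94.83 tilt x [-1.2e-03 -8.0e-04 -1.0e+00] q6 [ 0.49  0.5   1.38 -0.    1.26  2.14] w 91.7 t 36.9 F [ 0.6 -0.9 -0.2]
shift now cm [-0.33 18.42 68.74]
 turn wx -1.4875 then shift [ -0.33 -66.97  24.08]
 turn wx 1.6541 then shift [ -0.33  66.97 -24.08]
[256.61198109 167.96236877] [256.67056774 174.01914541]
```

View pics/w9.png

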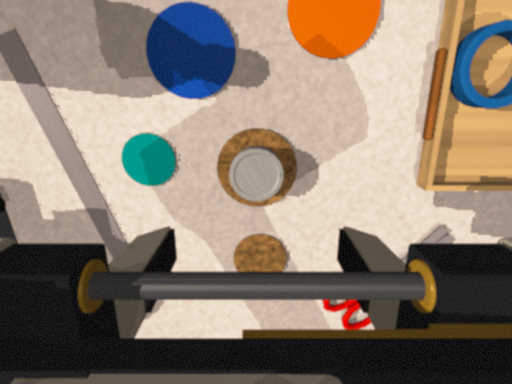

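The tin is at (257,174) and the mat's centre at about (257,168), which is where a centred tin should appear. Now I'll return the containers, can first.

Emit:
{"fn": "arm_command", "kwargs": {"plan": [{"tx": 0, "ty": 0, "tz": 0, "wx": -0.135, "wy": 0, "wz": 0, "jaw": 1}, {"tx": 0, "ty": 0, "tz": 0, "wx": -0.135, "wy": 0, "wz": 0, "jaw": 1}, {"tx": 0, "ty": 0, "tz": 0, "wx": -0.135, "wy": 0, "wz": 0, "jaw": 1}, {"tx": 0, "ty": 0, "tz": 0, "wx": -0.135, "wy": 0, "wz": 0, "jaw": 1}, {"tx": 0, "ty": 0, "tz": 0, "wx": -0.135, "wy": 0, "wz": 0, "jaw": 1}, {"tx": 0, "ty": 0, "tz": 0, "wx": -0.135, "wy": 0, "wz": 0, "jaw": 1}, {"tx": 0, "ty": 0, "tz": 0, "wx": -0.135, "wy": 0, "wz": 0, "jaw": 1}, {"tx": 0, "ty": 0, "tz": 0, "wx": -0.135, "wy": 0, "wz": 0, "jaw": 1}, {"tx": 0, "ty": 0, "tz": 0, "wx": -0.135, "wy": 0, "wz": 0, "jaw": 1}, {"tx": 0, "ty": 0, "tz": 0, "wx": -0.135, "wy": 0, "wz": 0, "jaw": 1}, {"tx": 0, "ty": 0, "tz": 0, "wx": -0.1375, "wy": 0, "wz": 0, "jaw": 1}, {"tx": 0, "ty": -1.5, "tz": 0.5, "wx": 0, "wy": 0, "wz": 0, "jaw": 1}, {"tx": 0, "ty": -3.5, "tz": 1.25, "wx": 0, "wy": 0, "wz": 0, "jaw": 1}, {"tx": 0, "ty": -3.5, "tz": 1.25, "wx": 0, "wy": 0, "wz": 0, "jaw": 1}, {"tx": 0, "ty": -3.5, "tz": 1.25, "wx": 0, "wy": 0, "wz": 0, "jaw": 1}, {"tx": 0, "ty": -3.5, "tz": 1.25, "wx": 0, "wy": 0, "wz": 0, "jaw": 1}, {"tx": 0, "ty": -3.5, "tz": 1.25, "wx": 0, "wy": 0, "wz": 0, "jaw": 1}, {"tx": 0, "ty": -3.5, "tz": 1.25, "wx": 0, "wy": 0, "wz": 0, "jaw": 1}, {"tx": 0, "ty": -3.5, "tz": 1.25, "wx": 0, "wy": 0, "wz": 0, "jaw": 1}, {"tx": 0, "ty": -3.5, "tz": 1.25, "wx": 0, "wy": 0, "wz": 0, "jaw": 1}]}}

```text
time: 38.95
tool_pos: [538.4, 32.9, 211.4]
tcp_rot: [-2.82, 1.569, -2.992]
contact_force: [0.2, -0.9, 0.7]
grip_width: 91.8
```

Emit:
{"fn": "arm_command", "kwargs": {"plan": [{"tx": 0, "ty": -3.5, "tz": 1.25, "wx": 0, "wy": 0, "wz": 0, "jaw": 1}, {"tx": 0, "ty": -3.5, "tz": 1.25, "wx": 0, "wy": 0, "wz": 0, "jaw": 1}, {"tx": 0, "ty": -3.5, "tz": 1.25, "wx": 0, "wy": 0, "wz": 0, "jaw": 1}, {"tx": 0, "ty": -3.5, "tz": 1.25, "wx": 0, "wy": 0, "wz": 0, "jaw": 1}, {"tx": 0, "ty": -3.5, "tz": 1.25, "wx": 0, "wy": 0, "wz": 0, "jaw": 1}, {"tx": 0, "ty": -3.5, "tz": 1.25, "wx": 0, "wy": 0, "wz": 0, "jaw": 1}, {"tx": 0, "ty": -3.5, "tz": 1.25, "wx": 0, "wy": 0, "wz": 0, "jaw": 1}, {"tx": 0, "ty": -3.5, "tz": 1.25, "wx": 0, "wy": 0, "wz": 0, "jaw": 1}, {"tx": 0, "ty": -3.5, "tz": 1.25, "wx": 0, "wy": 0, "wz": 0, "jaw": 1}, {"tx": 0, "ty": -3.5, "tz": 1.25, "wx": 0, "wy": 0, "wz": 0, "jaw": 1}, {"tx": 0, "ty": -2.5, "tz": 0.9, "wx": 0, "wy": 0, "wz": 0, "jaw": 1}, {"tx": 0, "ty": 0, "tz": 0, "wx": 0, "wy": 0, "wz": 0, "jaw": 1}, {"tx": 0, "ty": 0, "tz": 0, "wx": 0, "wy": 0, "wz": 0, "jaw": 1}]}}

```text
time: 40.25
tool_pos: [607.5, -357.3, 210.8]
tcp_rot: [2.628, 1.568, 2.456]
contact_force: [-0.8, -0.4, -0.2]
grip_width: 92.1
```

```bash
python3 - <<'E'
from h import *
go(610.2,-357.2,82,-9.6)
o=readout.get_obs(); C=cam('wrist',o); im=imaging.capture('wrist'); cv2.imwrite('pics/w10.png',im)
print(proj(C,(610.2,-357,116)))
E
```

```text
tcp [ 607.5 -357.3  210.8] jaw dir -9.82 tilt x [-0.002   0.0016 -1.    ] q6 [-0.64  0.71  0.99  0.    1.44 -0.47] w 92.1 t 40.25 F [-0.8 -0.4 -0.2]
shift now cm [12.88  0.04  0.29]
 turn wx -0.0039 then shift [12.88  0.04  0.29]
 turn wx -3.1455 then shift [12.88 -0.04 -0.29]
 turn wx 3.1377 then shift [12.88 -0.04 -0.29]
[260.03230076 200.20796873]
```

View pics/w10.png

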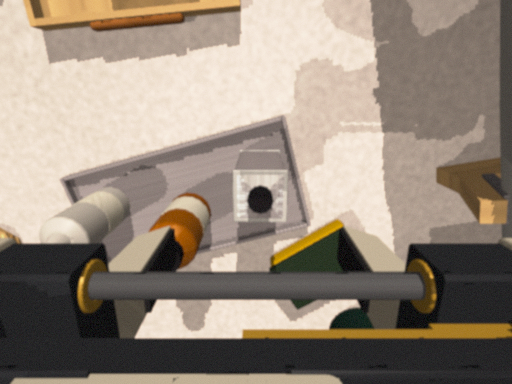

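All three stand upright in the tray. The can's cap is at (260,199) as predicted, so I'll grip the can.

Emit:
{"fn": "arm_command", "kwargs": {"plan": [{"tx": 1.5, "ty": 0.04, "tz": 0.29, "wx": -0.004, "wy": 0, "wz": 0, "jaw": 1}, {"tx": 2.5, "ty": 0, "tz": 0, "wx": 0, "wy": 0, "wz": 0, "jaw": 1}, {"tx": 2.5, "ty": 0, "tz": 0, "wx": 0, "wy": 0, "wz": 0, "jaw": 1}, {"tx": 2.5, "ty": 0, "tz": 0, "wx": 0, "wy": 0, "wz": 0, "jaw": 1}, {"tx": 2.5, "ty": 0, "tz": 0, "wx": 0, "wy": 0, "wz": 0, "jaw": 1}, {"tx": 1.3, "ty": 0, "tz": 0, "wx": 0, "wy": 0, "wz": 0, "jaw": 1}, {"tx": 0, "ty": 0, "tz": 0, "wx": 0, "wy": 0, "wz": 0, "jaw": 1}, {"tx": 0, "ty": 0, "tz": 0, "wx": 0, "wy": 0, "wz": 0, "jaw": 1}, {"tx": 0, "ty": 0, "tz": 0, "wx": 0, "wy": 0, "wz": 0, "jaw": 0.4}, {"tx": 0, "ty": 0, "tz": 0, "wx": 0, "wy": 0, "wz": 0, "jaw": 0.1}, {"tx": 0, "ty": 0, "tz": 0, "wx": 0, "wy": 0, "wz": 0, "jaw": 0.05}, {"tx": 0, "ty": 0, "tz": 0, "wx": 0, "wy": 0, "wz": 0, "jaw": -0.2}, {"tx": 0, "ty": 0, "tz": 0, "wx": 0, "wy": 0, "wz": 0, "jaw": -1}, {"tx": 0, "ty": 0, "tz": 0, "wx": 0, "wy": 0, "wz": 0, "jaw": -1}, {"tx": 0, "ty": 0, "tz": 0, "wx": 0, "wy": 0, "wz": 0, "jaw": -1}, {"tx": 0, "ty": 0, "tz": 0, "wx": 0, "wy": 0, "wz": 0, "jaw": -1}]}}

```text
time: 41.9
tool_pos: [611.5, -356.8, 84.2]
tcp_rot: [2.976, 1.57, 2.813]
contact_force: [-0.9, 0.3, 1.0]
grip_width: 43.9
```

```bash
python3 - <<'E'
from h import *
go(547.4,40,230,-9.6)
E
```

```text
tcp [ 611.5 -356.8   84.2] jaw dir -9.37 tilt x [-3.e-04  1.e-04 -1.e+00] q6 [-0.64  0.82  1.14 -0.    1.18 -0.47] w 43.9 t 41.9 F [-0.9  0.3  1. ]
shift now cm [-14.57  38.11 -12.78]
 turn wx 0.0041 then shift [-14.57  38.05 -12.94]
 turn wx -3.1375 then shift [-14.57 -38.05  12.94]
 turn wx 3.1457 then shift [-14.57 -38.05  12.94]
```

Emit:
{"fn": "arm_command", "kwargs": {"plan": [{"tx": -0.7, "ty": 0, "tz": 0, "wx": 0, "wy": 0, "wz": 0, "jaw": -1}, {"tx": -1.5, "ty": 0, "tz": 0, "wx": 0, "wy": 0, "wz": 0, "jaw": -1}, {"tx": -2.5, "ty": 0, "tz": 0, "wx": 0, "wy": 0, "wz": 0, "jaw": -1}, {"tx": -2.5, "ty": 0, "tz": 0, "wx": 0, "wy": 0, "wz": 0, "jaw": -1}, {"tx": -2.5, "ty": 0, "tz": 0, "wx": 0, "wy": 0, "wz": 0, "jaw": -1}, {"tx": -2.5, "ty": 0, "tz": 0, "wx": 0, "wy": 0, "wz": 0, "jaw": -1}, {"tx": -1.5, "ty": 0, "tz": 0, "wx": 0, "wy": 0, "wz": 0, "jaw": -1}, {"tx": -0.9, "ty": 1.2, "tz": -0.4, "wx": 0, "wy": 0, "wz": 0, "jaw": -1}, {"tx": 0, "ty": 3, "tz": -1, "wx": 0, "wy": 0, "wz": 0, "jaw": -1}, {"tx": 0, "ty": 3, "tz": -1, "wx": 0, "wy": 0, "wz": 0, "jaw": -1}, {"tx": 0, "ty": 3, "tz": -1, "wx": 0, "wy": 0, "wz": 0, "jaw": -1}, {"tx": 0, "ty": 3, "tz": -1, "wx": 0, "wy": 0, "wz": 0, "jaw": -1}, {"tx": 0, "ty": 3, "tz": -1, "wx": 0, "wy": 0, "wz": 0, "jaw": -1}, {"tx": 0, "ty": 3, "tz": -1, "wx": 0, "wy": 0, "wz": 0, "jaw": -1}, {"tx": 0, "ty": 3, "tz": -1, "wx": 0, "wy": 0, "wz": 0, "jaw": -1}, {"tx": 0, "ty": 3, "tz": -1, "wx": 0, "wy": 0, "wz": 0, "jaw": -1}, {"tx": 0, "ty": 3, "tz": -1, "wx": 0, "wy": 0, "wz": 0, "jaw": -1}, {"tx": 0, "ty": 3, "tz": -1, "wx": 0, "wy": 0, "wz": 0, "jaw": -1}, {"tx": 0, "ty": 3, "tz": -1, "wx": 0, "wy": 0, "wz": 0, "jaw": -1}, {"tx": 0, "ty": 3, "tz": -1, "wx": 0, "wy": 0, "wz": 0, "jaw": -1}]}}

```text
time: 43.9
tool_pos: [548.5, 32.3, 230.5]
tcp_rot: [2.689, 1.57, 2.525]
contact_force: [0.2, 0.2, -2.2]
grip_width: 44.1
```

Emit:
{"fn": "arm_command", "kwargs": {"plan": [{"tx": 0, "ty": 0.8, "tz": -0.4, "wx": 0.004, "wy": 0, "wz": 0, "jaw": -1}, {"tx": 0, "ty": 0, "tz": 0, "wx": 0, "wy": 0, "wz": 0, "jaw": -1}, {"tx": 0, "ty": 0, "tz": 0, "wx": 0, "wy": 0, "wz": 0, "jaw": -1}]}}

```text
time: 44.2
tool_pos: [547.0, 38.5, 230.4]
tcp_rot: [-1.004, 1.57, -1.171]
contact_force: [-0.0, -0.2, -1.9]
grip_width: 43.6
```

```bash
python3 - <<'E'
from h import *
go(547.4,40,86,-9.6)
im=imaging.capture('wrist'); cv2.imwrite('pics/w11.png',im)
go(547.4,40,86,-9.6)
E
```

```text
tcp [547.   38.5 230.4] jaw dir -9.58 tilt x [ 3.e-04 -7.e-04 -1.e+00] q6 [-0.07  0.4   1.49 -0.    1.25  0.1 ] w 43.6 t 44.2 F [-0.  -0.2 -1.9]
shift now cm [14.44  0.16  0.  ]
 turn wx 0.0003 then shift [14.44  0.16  0.  ]
 turn wx -3.1413 then shift [14.44 -0.16 -0.  ]
 turn wx 3.1419 then shift [14.44 -0.16 -0.  ]
tcp [547.2  38.1 230.3] jaw dir -9.63 tilt x [ 2.e-04 -6.e-04 -1.e+00] q6 [-0.07  0.4   1.49 -0.    1.25  0.1 ] w 44.0 t 44.25 F [-0.  -0.9 -1.8]
shift now cm [14.43  0.2  -0.02]
 turn wx -0.0006 then shift [14.43  0.2  -0.02]
 turn wx -3.1422 then shift [14.43 -0.2   0.02]
 turn wx 3.141 then shift [14.43 -0.2   0.02]
```

View pics/w11.png

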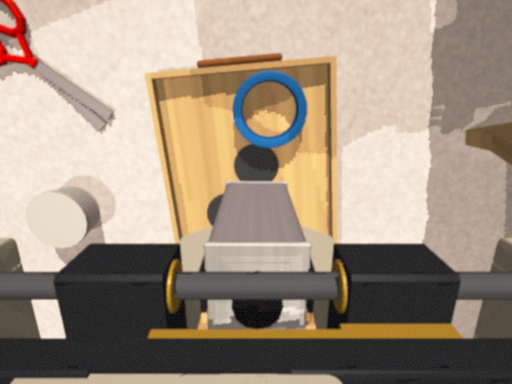

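```bash
python3 - <<'E'
from h import *
o=readout.get_obs(); C=cam('wrist',o)
print(proj(C,(547.4,40,6)),proj(C,(501.4,-15.7,6)))
im=cv2.imread('pics/w11.png'); cv2.imwrite('pics/w11c.png',cv2.resize(im[130:250,190:320],None,fx=5,fy=5,interpolation=cv2.INTER_CUBIC))
E
```

```text
[256.37232859 163.57751667] [227.63518658 212.59543552]
```

View pics/w11c.png

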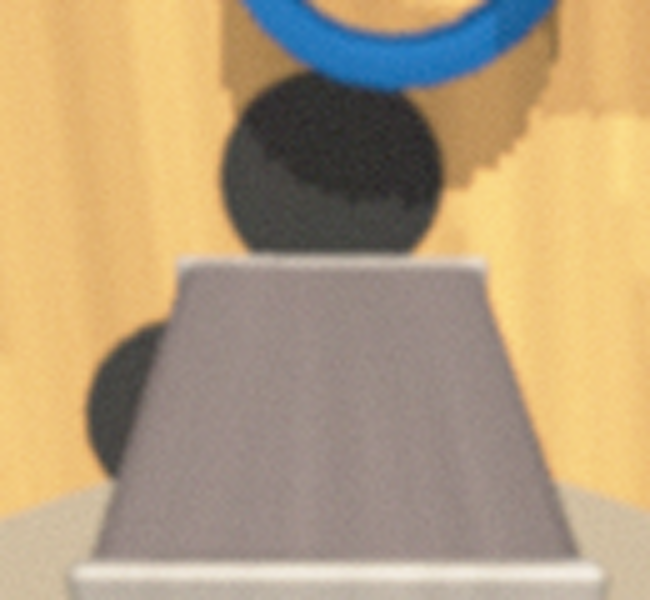

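The felt disc is at (256.3,165) against a projected (256.4,163.6), so the can is over its spot to within about 1.5 mm. Lowering.

Emit:
{"fn": "arm_command", "kwargs": {"plan": [{"tx": 1.0, "ty": 0.15, "tz": 0, "wx": 0, "wy": 0, "wz": 0, "jaw": -1}, {"tx": 2.5, "ty": 0, "tz": 0, "wx": 0, "wy": 0, "wz": 0, "jaw": -1}, {"tx": 2.5, "ty": 0, "tz": 0, "wx": 0, "wy": 0, "wz": 0, "jaw": -1}, {"tx": 2.5, "ty": 0, "tz": 0, "wx": 0, "wy": 0, "wz": 0, "jaw": -1}, {"tx": 2.5, "ty": 0, "tz": 0, "wx": 0, "wy": 0, "wz": 0, "jaw": -1}, {"tx": 1.6, "ty": 0, "tz": 0, "wx": 0, "wy": 0, "wz": 0, "jaw": -1}, {"tx": 0.9, "ty": 0, "tz": 0, "wx": 0, "wy": 0, "wz": 0, "jaw": -1}, {"tx": 0.4, "ty": 0, "tz": 0, "wx": 0, "wy": 0, "wz": 0, "jaw": -1}, {"tx": 0.2, "ty": 0, "tz": 0, "wx": 0, "wy": 0, "wz": 0, "jaw": -1}, {"tx": 0.1, "ty": 0, "tz": 0, "wx": 0, "wy": 0, "wz": 0, "jaw": -1}, {"tx": 0, "ty": 0, "tz": 0, "wx": 0, "wy": 0, "wz": 0, "jaw": -1}, {"tx": 0, "ty": 0, "tz": 0, "wx": 0, "wy": 0, "wz": 0, "jaw": -1}]}}

```text
time: 45.45
tool_pos: [547.7, 40.4, 88.8]
tcp_rot: [0.021, 1.57, -0.147]
contact_force: [0.4, 0.5, -2.4]
grip_width: 43.8
```

```bash
python3 - <<'E'
from h import *
go(547.5,39.8,86,-9.6)
E
```

```text
tcp [547.7  40.4  88.8] jaw dir -9.6 tilt x [ 1.2e-03 -2.0e-04 -1.0e+00] q6 [-0.07  0.56  1.66 -0.    0.92  0.1 ] w 43.8 t 45.45 F [ 0.4  0.5 -2.4]
shift now cm [ 0.28 -0.06 -0.01]
 turn wx 0.0001 then shift [ 0.28 -0.06 -0.01]
 turn wx -3.1415 then shift [0.28 0.06 0.01]
 turn wx 3.1417 then shift [0.28 0.06 0.01]
```

Emit:
{"fn": "arm_command", "kwargs": {"plan": [{"tx": 0.1, "ty": -0.05, "tz": 0, "wx": 0, "wy": 0, "wz": 0, "jaw": -1}, {"tx": 0.05, "ty": 0, "tz": 0, "wx": 0, "wy": 0, "wz": 0, "jaw": -1}, {"tx": 0, "ty": 0, "tz": 0, "wx": 0, "wy": 0, "wz": 0, "jaw": -1}, {"tx": 0, "ty": 0, "tz": 0, "wx": 0, "wy": 0, "wz": 0, "jaw": -1}]}}

```text
time: 45.85
tool_pos: [547.3, 39.9, 86.7]
tcp_rot: [-0.925, 1.571, -1.092]
contact_force: [-0.1, -0.8, -1.8]
grip_width: 44.2
```

Emit:
{"fn": "arm_command", "kwargs": {"plan": [{"tx": 0.05, "ty": 0, "tz": 0, "wx": 0, "wy": 0, "wz": 0, "jaw": -1}, {"tx": 0, "ty": 0, "tz": 0, "wx": 0, "wy": 0, "wz": 0, "jaw": -1}, {"tx": 0, "ty": 0, "tz": 0, "wx": 0, "wy": 0, "wz": 0, "jaw": -1}]}}

```text
time: 46.15
tool_pos: [547.3, 39.9, 86.2]
tcp_rot: [-1.255, 1.571, -1.423]
contact_force: [0.3, -0.5, -2.2]
grip_width: 44.0
```

Emit:
{"fn": "arm_command", "kwargs": {"plan": [{"tx": 0.05, "ty": 0, "tz": 0, "wx": 0, "wy": 0, "wz": 0, "jaw": -1}, {"tx": 0, "ty": 0, "tz": 0, "wx": 0, "wy": 0, "wz": 0, "jaw": -1}, {"tx": 0, "ty": 0, "tz": 0, "wx": 0, "wy": 0, "wz": 0, "jaw": -1}]}}

```text
time: 46.45
tool_pos: [547.3, 40.0, 86.1]
tcp_rot: [-0.017, 1.57, -0.184]
contact_force: [-1.4, 0.5, 4.5]
grip_width: 43.5
```

Emit:
{"fn": "arm_command", "kwargs": {"plan": [{"tx": 0, "ty": 0, "tz": 0, "wx": 0, "wy": 0, "wz": 0, "jaw": 0.15}, {"tx": 0, "ty": 0, "tz": 0, "wx": 0, "wy": 0, "wz": 0, "jaw": 0.4}, {"tx": 0, "ty": 0, "tz": 0, "wx": 0, "wy": 0, "wz": 0, "jaw": 0.8}, {"tx": 0, "ty": 0, "tz": 0, "wx": 0, "wy": 0, "wz": 0, "jaw": 0.8}, {"tx": 0, "ty": 0, "tz": 0, "wx": 0, "wy": 0, "wz": 0, "jaw": 0.8}, {"tx": 0, "ty": 0, "tz": 0, "wx": 0, "wy": 0, "wz": 0, "jaw": 0.8}, {"tx": -1, "ty": 0, "tz": 0, "wx": 0, "wy": 0, "wz": 0, "jaw": 0.8}, {"tx": -2, "ty": 0, "tz": 0, "wx": 0, "wy": 0, "wz": 0, "jaw": 0.8}, {"tx": -3, "ty": 0, "tz": 0, "wx": 0, "wy": 0, "wz": 0, "jaw": 0.8}, {"tx": -3, "ty": 0, "tz": 0, "wx": 0, "wy": 0, "wz": 0, "jaw": 0.8}, {"tx": -2, "ty": 0, "tz": 0, "wx": -0.084, "wy": 0, "wz": 0, "jaw": 0.8}, {"tx": -1, "ty": 0, "tz": 0, "wx": 0, "wy": 0, "wz": 0, "jaw": 0.8}, {"tx": 0, "ty": 0, "tz": 0, "wx": 0, "wy": 0, "wz": 0, "jaw": 0.8}]}}

```text
time: 47.75
tool_pos: [547.9, 39.9, 207.3]
tcp_rot: [-0.017, 1.568, -0.103]
contact_force: [-0.4, 0.1, 0.4]
grip_width: 82.5
```

```bash
python3 - <<'E'
from h import *
go(521.7,-394,205,-4.8)
im=imaging.capture('wrist'); cv2.imwrite('pics/w12.png',im)
E
```

```text
tcp [547.9  39.9 207.3] jaw dir -4.9 tilt x [ 3.1e-03 -3.0e-04 -1.0e+00] q6 [-0.07  0.42  1.52 -0.    1.19  0.02] w 82.5 t 47.75 F [-0.4  0.1  0.4]
shift now cm [  0.23 -43.45   1.09]
 turn wx -0.0017 then shift [  0.23 -43.46   1.02]
 turn wx -3.1433 then shift [ 0.23 43.46 -1.02]
 turn wx 3.1399 then shift [ 0.23 43.46 -1.02]
```

View pics/w12.png

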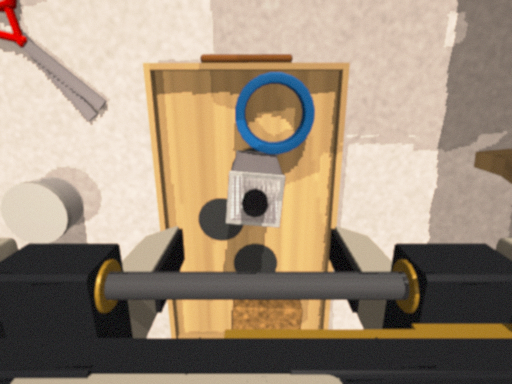

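The can is upright on its disc, with its cap at (255,203). Next the glass bottle.

Emit:
{"fn": "arm_command", "kwargs": {"plan": [{"tx": 0, "ty": -1.2, "tz": 0, "wx": 0, "wy": 0, "wz": 0, "jaw": 0.8}, {"tx": 0, "ty": -3.5, "tz": 0.1, "wx": 0, "wy": 0, "wz": 0, "jaw": 0.8}, {"tx": 0, "ty": -3.5, "tz": 0.1, "wx": 0, "wy": 0, "wz": 0, "jaw": 0.8}, {"tx": 0, "ty": -3.5, "tz": 0.1, "wx": 0, "wy": 0, "wz": 0, "jaw": 0.8}, {"tx": 0, "ty": -3.5, "tz": 0.1, "wx": 0, "wy": 0, "wz": 0, "jaw": 0.8}, {"tx": 0, "ty": -3.5, "tz": 0.1, "wx": 0, "wy": 0, "wz": 0, "jaw": 0.8}, {"tx": 0, "ty": -3.5, "tz": 0.1, "wx": 0, "wy": 0, "wz": 0, "jaw": 0.8}, {"tx": 0, "ty": -3.5, "tz": 0.1, "wx": 0, "wy": 0, "wz": 0, "jaw": 0.8}, {"tx": 0, "ty": -3.5, "tz": 0.1, "wx": 0, "wy": 0, "wz": 0, "jaw": 0.8}, {"tx": 0, "ty": -3.5, "tz": 0.1, "wx": 0, "wy": 0, "wz": 0, "jaw": 0.8}, {"tx": 0, "ty": -3.5, "tz": 0.1, "wx": 0, "wy": 0, "wz": 0, "jaw": 0.8}, {"tx": 0, "ty": -3.5, "tz": 0, "wx": 0, "wy": 0, "wz": 0, "jaw": 0.8}, {"tx": 0, "ty": -2.3, "tz": 0, "wx": 0, "wy": 0, "wz": 0, "jaw": 0.8}, {"tx": 0, "ty": -1.4, "tz": 0, "wx": 0, "wy": 0, "wz": 0, "jaw": 0.8}, {"tx": 0, "ty": 0, "tz": 0, "wx": 0, "wy": 0, "wz": 0, "jaw": 0.8}, {"tx": 0, "ty": 0, "tz": 0, "wx": 0, "wy": 0, "wz": 0, "jaw": 0.8}]}}

```text
time: 49.4
tool_pos: [520.8, -392.7, 204.9]
tcp_rot: [2.261, 1.569, 2.178]
contact_force: [1.1, -0.7, 0.1]
grip_width: 82.5
```

```bash
python3 - <<'E'
from h import *
go(521.7,-394,83,-4.8)
o=readout.get_obs(); C=cam('wrist',o); im=imaging.capture('wrist'); cv2.imwrite('pics/w13.png',im)
print(proj(C,(521.7,-394,118)))
E
```

```text
tcp [ 520.8 -392.7  204.9] jaw dir -4.8 tilt x [-0.001   0.0015 -1.    ] q6 [-0.76  0.61  1.2   0.    1.33 -0.68] w 82.5 t 49.4 F [ 1.1 -0.7  0.1]
shift now cm [12.19 -0.14  0.11]
 turn wx -0.0 then shift [12.19 -0.14  0.11]
 turn wx -3.1416 then shift [12.19  0.14 -0.11]
 turn wx 3.1416 then shift [12.19  0.14 -0.11]
[257.86726187 205.97145166]
```

View pics/w13.png

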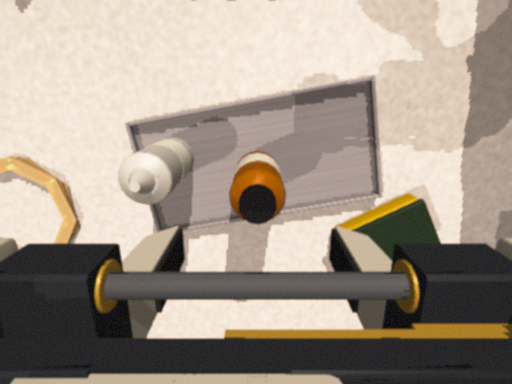

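Emit:
{"fn": "arm_command", "kwargs": {"plan": [{"tx": 1.5, "ty": -0.1, "tz": 0.1, "wx": 0, "wy": 0, "wz": 0, "jaw": 0.8}, {"tx": 2.5, "ty": 0, "tz": 0, "wx": 0, "wy": 0, "wz": 0, "jaw": 0.8}, {"tx": 2.5, "ty": 0, "tz": 0, "wx": 0, "wy": 0, "wz": 0, "jaw": 0.8}, {"tx": 2.5, "ty": 0, "tz": 0, "wx": 0, "wy": 0, "wz": 0, "jaw": 0.8}, {"tx": 2, "ty": 0, "tz": 0, "wx": 0, "wy": 0, "wz": 0, "jaw": 0.8}, {"tx": 1.2, "ty": 0, "tz": 0, "wx": 0, "wy": 0, "wz": 0, "jaw": 0.8}, {"tx": 0, "ty": 0, "tz": 0, "wx": 0, "wy": 0, "wz": 0, "jaw": 0.8}, {"tx": 0, "ty": 0, "tz": 0, "wx": 0, "wy": 0, "wz": 0, "jaw": 0.8}, {"tx": 0, "ty": 0, "tz": 0, "wx": 0, "wy": 0, "wz": 0, "jaw": 0.4}, {"tx": 0, "ty": 0, "tz": 0, "wx": 0, "wy": 0, "wz": 0, "jaw": 0.2}, {"tx": 0, "ty": 0, "tz": 0, "wx": 0, "wy": 0, "wz": 0, "jaw": 0.1}, {"tx": 0, "ty": 0, "tz": 0, "wx": 0, "wy": 0, "wz": 0, "jaw": -0.2}, {"tx": 0, "ty": 0, "tz": 0, "wx": 0, "wy": 0, "wz": 0, "jaw": -1}, {"tx": 0, "ty": 0, "tz": 0, "wx": 0, "wy": 0, "wz": 0, "jaw": -1}, {"tx": 0, "ty": 0, "tz": 0, "wx": 0, "wy": 0, "wz": 0, "jaw": -1}, {"tx": 0, "ty": 0, "tz": 0, "wx": 0, "wy": 0, "wz": 0, "jaw": -1}]}}

```text
time: 51.05
tool_pos: [522.0, -394.6, 84.0]
tcp_rot: [-1.279, 1.57, -1.363]
contact_force: [-0.6, -0.1, 3.8]
grip_width: 48.5
```

```bash
python3 - <<'E'
from h import *
go(539.2,-78.2,230,-4.8)
E
```

```text
tcp [ 522.  -394.6   84. ] jaw dir -4.79 tilt x [ 1.e-04 -3.e-04 -1.e+00] q6 [-0.76  0.73  1.33 -0.    1.08 -0.68] w 48.5 t 51.05 F [-0.6 -0.1  3.8]
shift now cm [-14.61  31.67  -0.92]
 turn wx 0.0002 then shift [-14.61  31.67  -0.93]
 turn wx -3.1414 then shift [-14.61 -31.67   0.93]
 turn wx 3.1418 then shift [-14.61 -31.67   0.93]
```

Emit:
{"fn": "arm_command", "kwargs": {"plan": [{"tx": -0.7, "ty": 0, "tz": 0, "wx": 0, "wy": 0, "wz": 0, "jaw": -1}, {"tx": -1.5, "ty": 0, "tz": 0, "wx": 0, "wy": 0, "wz": 0, "jaw": -1}, {"tx": -2.5, "ty": 0, "tz": 0, "wx": 0, "wy": 0, "wz": 0, "jaw": -1}, {"tx": -2.5, "ty": 0, "tz": 0, "wx": 0, "wy": 0, "wz": 0, "jaw": -1}, {"tx": -2.5, "ty": 0, "tz": 0, "wx": 0, "wy": 0, "wz": 0, "jaw": -1}, {"tx": -2.5, "ty": 0, "tz": 0, "wx": 0, "wy": 0, "wz": 0, "jaw": -1}, {"tx": -1.5, "ty": 0.8, "tz": 0, "wx": 0, "wy": 0, "wz": 0, "jaw": -1}, {"tx": -0.9, "ty": 1.8, "tz": 0, "wx": 0, "wy": 0, "wz": 0, "jaw": -1}, {"tx": 0, "ty": 3, "tz": -0.1, "wx": 0, "wy": 0, "wz": 0, "jaw": -1}, {"tx": 0, "ty": 3, "tz": -0.1, "wx": 0, "wy": 0, "wz": 0, "jaw": -1}, {"tx": 0, "ty": 3, "tz": -0.1, "wx": 0, "wy": 0, "wz": 0, "jaw": -1}, {"tx": 0, "ty": 3, "tz": -0.1, "wx": 0, "wy": 0, "wz": 0, "jaw": -1}, {"tx": 0, "ty": 3, "tz": -0.1, "wx": 0, "wy": 0, "wz": 0, "jaw": -1}, {"tx": 0, "ty": 3, "tz": -0.1, "wx": 0, "wy": 0, "wz": 0, "jaw": -1}, {"tx": 0, "ty": 3, "tz": -0.1, "wx": 0, "wy": 0, "wz": 0, "jaw": -1}, {"tx": 0, "ty": 3, "tz": -0.1, "wx": 0, "wy": 0, "wz": 0, "jaw": -1}, {"tx": 0, "ty": 3, "tz": -0.1, "wx": 0, "wy": 0, "wz": 0, "jaw": -1}, {"tx": 0, "ty": 2.05, "tz": 0, "wx": 0, "wy": 0, "wz": 0, "jaw": -1}, {"tx": 0, "ty": 0, "tz": 0, "wx": 0, "wy": 0, "wz": 0, "jaw": -1}, {"tx": 0, "ty": 0, "tz": 0, "wx": 0, "wy": 0, "wz": 0, "jaw": -1}]}}

```text
time: 53.05
tool_pos: [538.8, -77.2, 229.4]
tcp_rot: [-3.02, 1.57, -3.102]
contact_force: [0.3, -0.3, -2.6]
grip_width: 48.1
```

```bash
python3 - <<'E'
from h import *
o=readout.get_obs(); C=cam('wrist',o)
go(539.2,-78.2,86,-4.8,o)
im=imaging.capture('wrist'); cv2.imwrite('pics/w14.png',cv2.resize(im[100:260,180:340],None,fx=4,fy=4,interpolation=cv2.INTER_CUBIC))
print(proj(C,(539.2,-78.2,6)))
E
```

```text
tcp [538.8 -77.2 229.4] jaw dir -4.67 tilt x [-0.001 -0.    -1.   ] q6 [-0.28  0.39  1.5  -0.    1.25 -0.2 ] w 48.1 t 53.05 F [ 0.3 -0.3 -2.6]
shift now cm [14.34 -0.09  0.06]
 turn wx 0.0023 then shift [14.34 -0.09  0.06]
 turn wx -3.1393 then shift [14.34  0.09 -0.06]
 turn wx 3.1438 then shift [14.34  0.09 -0.06]
[257.09737292 166.17762393]
```

View pics/w14.png

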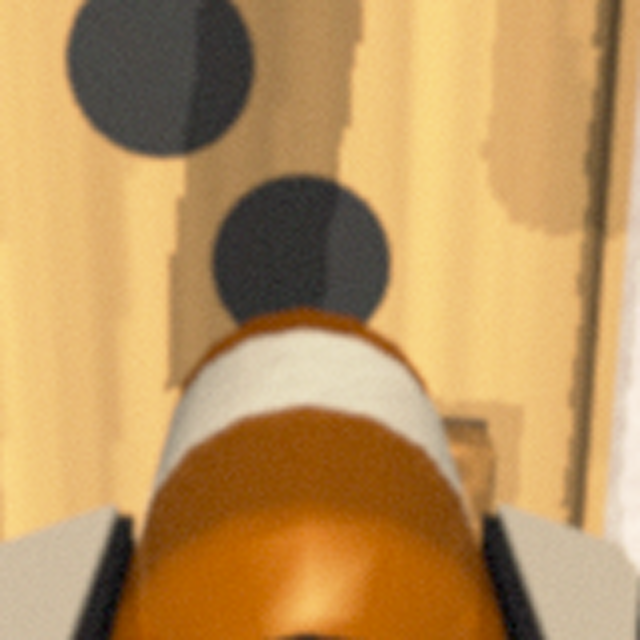

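The disc is at (255.2,165.4) against a projected (257.1,166.2), so I'll trim about 1 mm toward −x and lower the bottle.

Emit:
{"fn": "arm_command", "kwargs": {"plan": [{"tx": 1.0, "ty": -0.06, "tz": -0.06, "wx": 0, "wy": 0, "wz": 0, "jaw": -1}, {"tx": 2.5, "ty": 0, "tz": 0, "wx": 0, "wy": 0, "wz": 0, "jaw": -1}, {"tx": 2.5, "ty": 0, "tz": 0, "wx": 0, "wy": 0, "wz": 0, "jaw": -1}, {"tx": 2.5, "ty": 0, "tz": 0, "wx": 0, "wy": 0, "wz": 0, "jaw": -1}, {"tx": 2.5, "ty": 0, "tz": 0, "wx": 0, "wy": 0, "wz": 0, "jaw": -1}, {"tx": 1.6, "ty": 0, "tz": 0, "wx": 0, "wy": 0, "wz": 0, "jaw": -1}, {"tx": 0.8, "ty": 0, "tz": 0, "wx": 0, "wy": 0, "wz": 0, "jaw": -1}, {"tx": 0.4, "ty": 0, "tz": 0, "wx": 0, "wy": 0, "wz": 0, "jaw": -1}, {"tx": 0.2, "ty": 0, "tz": 0, "wx": 0, "wy": 0, "wz": 0, "jaw": -1}, {"tx": 0.1, "ty": 0, "tz": 0, "wx": 0, "wy": 0, "wz": 0, "jaw": -1}, {"tx": 0, "ty": 0, "tz": 0, "wx": 0, "wy": 0, "wz": 0, "jaw": -1}, {"tx": 0, "ty": 0, "tz": 0, "wx": 0, "wy": 0, "wz": 0, "jaw": -1}, {"tx": 0, "ty": 0, "tz": 0, "wx": 0, "wy": 0, "wz": 0, "jaw": -1}]}}

```text
time: 54.4
tool_pos: [539.0, -78.9, 89.1]
tcp_rot: [-0.281, 1.57, -0.364]
contact_force: [0.3, 0.3, -1.6]
grip_width: 48.0
```

```bash
python3 - <<'E'
from h import *
go(538.2,-77.8,86,-4.8)
E
```

```text
tcp [539.  -78.9  89.1] jaw dir -4.78 tilt x [ 8.e-04 -3.e-04 -1.e+00] q6 [-0.29  0.55  1.67 -0.    0.91 -0.2 ] w 48.0 t 54.4 F [ 0.3  0.3 -1.6]
shift now cm [ 0.31  0.1  -0.09]
 turn wx 0.0004 then shift [ 0.31  0.1  -0.09]
 turn wx -3.1412 then shift [ 0.31 -0.1   0.09]
 turn wx 3.142 then shift [ 0.31 -0.1   0.09]
```

Emit:
{"fn": "arm_command", "kwargs": {"plan": [{"tx": 0.1, "ty": 0.07, "tz": -0.07, "wx": 0, "wy": 0, "wz": 0, "jaw": -1}, {"tx": 0.1, "ty": 0, "tz": 0, "wx": 0, "wy": 0, "wz": 0, "jaw": -1}, {"tx": 0, "ty": 0, "tz": 0, "wx": 0, "wy": 0, "wz": 0, "jaw": -1}, {"tx": 0, "ty": 0, "tz": 0, "wx": 0, "wy": 0, "wz": 0, "jaw": -1}]}}

```text
time: 54.8
tool_pos: [538.1, -78.1, 86.6]
tcp_rot: [-2.476, 1.571, -2.559]
contact_force: [0.6, -0.4, -2.1]
grip_width: 48.5
```

Emit:
{"fn": "arm_command", "kwargs": {"plan": [{"tx": 0.05, "ty": 0, "tz": 0, "wx": 0, "wy": 0, "wz": 0, "jaw": -1}, {"tx": 0, "ty": 0, "tz": 0, "wx": 0, "wy": 0, "wz": 0, "jaw": -1}, {"tx": 0, "ty": 0, "tz": 0, "wx": 0, "wy": 0, "wz": 0, "jaw": -1}]}}

```text
time: 55.1
tool_pos: [538.1, -78.1, 86.2]
tcp_rot: [-1.782, 1.571, -1.865]
contact_force: [0.3, -0.5, -2.1]
grip_width: 48.1
```

Emit:
{"fn": "arm_command", "kwargs": {"plan": [{"tx": 0.05, "ty": 0, "tz": 0, "wx": 0, "wy": 0, "wz": 0, "jaw": -1}, {"tx": 0, "ty": 0, "tz": 0, "wx": 0, "wy": 0, "wz": 0, "jaw": -1}, {"tx": 0, "ty": 0, "tz": 0, "wx": 0, "wy": 0, "wz": 0, "jaw": -1}]}}

```text
time: 55.4
tool_pos: [538.2, -78.2, 85.9]
tcp_rot: [-0.539, 1.571, -0.622]
contact_force: [-1.3, 0.5, 1.5]
grip_width: 48.1
```

Contact. I'll release, rise, and go for the glue.

Emit:
{"fn": "arm_command", "kwargs": {"plan": [{"tx": 0, "ty": 0, "tz": 0, "wx": 0, "wy": 0, "wz": 0, "jaw": 0.15}, {"tx": 0, "ty": 0, "tz": 0, "wx": 0, "wy": 0, "wz": 0, "jaw": 0.4}, {"tx": 0, "ty": 0, "tz": 0, "wx": 0, "wy": 0, "wz": 0, "jaw": 0.8}, {"tx": 0, "ty": 0, "tz": 0, "wx": 0, "wy": 0, "wz": 0, "jaw": 0.8}, {"tx": 0, "ty": 0, "tz": 0, "wx": 0, "wy": 0, "wz": 0, "jaw": 0.8}, {"tx": 0, "ty": 0, "tz": 0, "wx": 0, "wy": 0, "wz": 0, "jaw": 0.8}, {"tx": -1, "ty": 0, "tz": 0, "wx": 0, "wy": 0, "wz": 0, "jaw": 0.8}, {"tx": -2, "ty": 0, "tz": 0, "wx": 0, "wy": 0, "wz": 0, "jaw": 0.8}, {"tx": -3, "ty": 0, "tz": 0, "wx": 0, "wy": 0, "wz": 0, "jaw": 0.8}, {"tx": -3, "ty": 0, "tz": 0, "wx": 0, "wy": 0, "wz": 0, "jaw": 0.8}, {"tx": -2, "ty": 0, "tz": 0, "wx": 0, "wy": 0, "wz": 0, "jaw": 0.8}, {"tx": -1, "ty": 0, "tz": 0, "wx": 0, "wy": 0, "wz": 0, "jaw": 0.8}, {"tx": 0, "ty": 0, "tz": 0, "wx": 0, "wy": 0, "wz": 0, "jaw": 0.8}]}}

```text
time: 56.7
tool_pos: [538.7, -78.3, 207.3]
tcp_rot: [-0.222, 1.568, -0.306]
contact_force: [0.9, 0.4, 0.2]
grip_width: 82.7
```

```bash
python3 - <<'E'
from h import *
o=readout.get_obs(); C=cam('wrist',o)
go(432,-370.5,205,-4.8,o)
im=imaging.capture('wrist'); cv2.imwrite('pics/w15.png',im)
print(proj(C,(538.2,-78,120)))
E
```

```text
tcp [538.7 -78.3 207.3] jaw dir -4.78 tilt x [ 2.9e-03 -9.0e-04 -1.0e+00] q6 [-0.29  0.41  1.54 -0.    1.19 -0.2 ] w 82.7 t 56.7 F [0.9 0.4 0.2]
shift now cm [  0.22 -30.01  -8.2 ]
 turn wx 0.0003 then shift [  0.22 -30.02  -8.19]
 turn wx -3.1413 then shift [ 0.22 30.02  8.19]
 turn wx 3.1419 then shift [ 0.22 30.02  8.19]
[255.43481172 203.87522967]
```

View pics/w15.png

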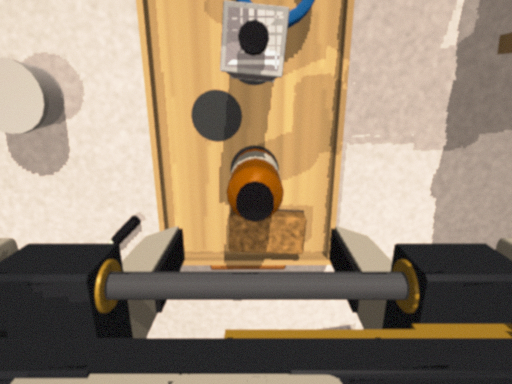

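The glass bottle stands on its spot, with its cap at (255,202). Next the glue.

Emit:
{"fn": "arm_command", "kwargs": {"plan": [{"tx": 0, "ty": -1.2, "tz": -0.3, "wx": 0, "wy": 0, "wz": 0, "jaw": 0.8}, {"tx": 0, "ty": -3, "tz": -0.8, "wx": 0, "wy": 0, "wz": 0, "jaw": 0.8}, {"tx": 0, "ty": -3, "tz": -0.8, "wx": 0, "wy": 0, "wz": 0, "jaw": 0.8}, {"tx": 0, "ty": -3, "tz": -0.8, "wx": 0, "wy": 0, "wz": 0, "jaw": 0.8}, {"tx": 0, "ty": -3, "tz": -0.8, "wx": 0, "wy": 0, "wz": 0, "jaw": 0.8}, {"tx": 0, "ty": -3, "tz": -0.8, "wx": 0, "wy": 0, "wz": 0, "jaw": 0.8}, {"tx": 0, "ty": -3, "tz": -0.8, "wx": 0, "wy": 0, "wz": 0, "jaw": 0.8}, {"tx": 0, "ty": -3, "tz": -0.8, "wx": 0, "wy": 0, "wz": 0, "jaw": 0.8}, {"tx": 0, "ty": -3, "tz": -0.8, "wx": 0, "wy": 0, "wz": 0, "jaw": 0.8}, {"tx": 0, "ty": -3, "tz": -0.8, "wx": 0, "wy": 0, "wz": 0, "jaw": 0.8}, {"tx": 0, "ty": -1.8, "tz": -0.7, "wx": 0, "wy": 0, "wz": 0, "jaw": 0.8}, {"tx": 0, "ty": 0, "tz": 0, "wx": 0, "wy": 0, "wz": 0, "jaw": 0.8}, {"tx": 0, "ty": 0, "tz": 0, "wx": 0, "wy": 0, "wz": 0, "jaw": 0.8}, {"tx": 0, "ty": 0, "tz": 0, "wx": 0, "wy": 0, "wz": 0, "jaw": 0.8}]}}

```text
time: 58.15
tool_pos: [431.4, -369.4, 205.1]
tcp_rot: [2.248, 1.569, 2.165]
contact_force: [0.2, 0.7, 1.0]
grip_width: 82.7
```

```bash
python3 - <<'E'
from h import *
go(432,-370.5,82,-4.8)
o=readout.get_obs(); C=cam('wrist',o); im=imaging.capture('wrist'); cv2.imwrite('pics/w16.png',im)
print(proj(C,(432,-370.5,120)))
E
```

```text
tcp [ 431.4 -369.4  205.1] jaw dir -4.75 tilt x [-8.0e-04  1.2e-03 -1.0e+00] q6 [-0.84  0.46  1.47  0.    1.22 -0.76] w 82.7 t 58.15 F [0.2 0.7 1. ]
shift now cm [12.31 -0.12  0.09]
 turn wx 0.0008 then shift [12.31 -0.12  0.09]
 turn wx -3.1408 then shift [12.31  0.12 -0.09]
 turn wx 3.1424 then shift [12.31  0.12 -0.09]
[257.52086952 206.5767116 ]
```

View pics/w16.png

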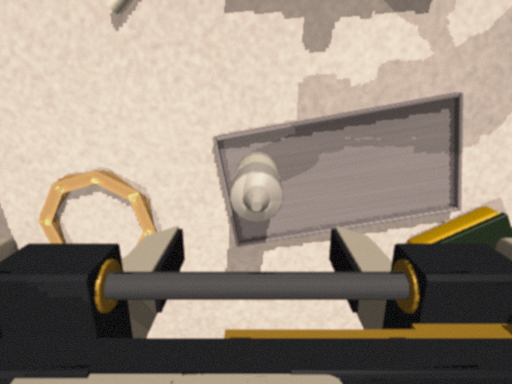

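Emit:
{"fn": "arm_command", "kwargs": {"plan": [{"tx": 1.5, "ty": -0.1, "tz": 0.08, "wx": 0, "wy": 0, "wz": 0, "jaw": 0.8}, {"tx": 2.5, "ty": 0, "tz": 0, "wx": 0, "wy": 0, "wz": 0, "jaw": 0.8}, {"tx": 2.5, "ty": 0, "tz": 0, "wx": 0, "wy": 0, "wz": 0, "jaw": 0.8}, {"tx": 2.5, "ty": 0, "tz": 0, "wx": 0, "wy": 0, "wz": 0, "jaw": 0.8}, {"tx": 2, "ty": 0, "tz": 0, "wx": 0, "wy": 0, "wz": 0, "jaw": 0.8}, {"tx": 1.2, "ty": 0, "tz": 0, "wx": 0, "wy": 0, "wz": 0, "jaw": 0.8}, {"tx": 0, "ty": 0, "tz": 0, "wx": 0, "wy": 0, "wz": 0, "jaw": 0.8}, {"tx": 0, "ty": 0, "tz": 0, "wx": 0, "wy": 0, "wz": 0, "jaw": 0.8}, {"tx": 0, "ty": 0, "tz": 0, "wx": 0, "wy": 0, "wz": 0, "jaw": 0.4}, {"tx": 0, "ty": 0, "tz": 0, "wx": 0, "wy": 0, "wz": 0, "jaw": 0.1}, {"tx": 0, "ty": 0, "tz": 0, "wx": 0, "wy": 0, "wz": 0, "jaw": 0.05}, {"tx": 0, "ty": 0, "tz": 0, "wx": 0, "wy": 0, "wz": 0, "jaw": -0.2}, {"tx": 0, "ty": 0, "tz": 0, "wx": 0, "wy": 0, "wz": 0, "jaw": -1}, {"tx": 0, "ty": 0, "tz": 0, "wx": 0, "wy": 0, "wz": 0, "jaw": -1}, {"tx": 0, "ty": 0, "tz": 0, "wx": 0, "wy": 0, "wz": 0, "jaw": -1}, {"tx": 0, "ty": 0, "tz": 0, "wx": 0, "wy": 0, "wz": 0, "jaw": -1}]}}

```text
time: 59.8
tool_pos: [432.1, -371.4, 83.8]
tcp_rot: [-1.316, 1.571, -1.399]
contact_force: [-0.3, 0.2, 0.5]
grip_width: 44.4
```

```bash
python3 - <<'E'
from h import *
go(501.5,-15.8,230,-4.8)
E
```

```text
tcp [ 432.1 -371.4   83.8] jaw dir -4.78 tilt x [ 0.e+00 -2.e-04 -1.e+00] q6 [-0.84  0.6   1.6  -0.    0.94 -0.76] w 44.4 t 59.8 F [-0.3  0.2  0.5]
shift now cm [-14.62  36.01   3.95]
 turn wx 0.0003 then shift [-14.62  36.01   3.94]
 turn wx -3.1413 then shift [-14.62 -36.01  -3.94]
 turn wx 3.1419 then shift [-14.62 -36.01  -3.94]
```

Emit:
{"fn": "arm_command", "kwargs": {"plan": [{"tx": -0.7, "ty": 0, "tz": 0, "wx": 0, "wy": 0, "wz": 0, "jaw": -1}, {"tx": -1.5, "ty": 0, "tz": 0, "wx": 0, "wy": 0, "wz": 0, "jaw": -1}, {"tx": -2.5, "ty": 0, "tz": 0, "wx": 0, "wy": 0, "wz": 0, "jaw": -1}, {"tx": -2.5, "ty": 0, "tz": 0, "wx": 0, "wy": 0, "wz": 0, "jaw": -1}, {"tx": -2.5, "ty": 0, "tz": 0, "wx": 0, "wy": 0, "wz": 0, "jaw": -1}, {"tx": -2.5, "ty": 0, "tz": 0, "wx": 0, "wy": 0, "wz": 0, "jaw": -1}, {"tx": -1.5, "ty": 0.8, "tz": 0.1, "wx": 0, "wy": 0, "wz": 0, "jaw": -1}, {"tx": -0.9, "ty": 1.6, "tz": 0.2, "wx": 0, "wy": 0, "wz": 0, "jaw": -1}, {"tx": 0, "ty": 3, "tz": 0.33, "wx": 0, "wy": 0, "wz": 0, "jaw": -1}, {"tx": 0, "ty": 3, "tz": 0.33, "wx": 0, "wy": 0, "wz": 0, "jaw": -1}, {"tx": 0, "ty": 3, "tz": 0.33, "wx": 0, "wy": 0, "wz": 0, "jaw": -1}, {"tx": 0, "ty": 3, "tz": 0.33, "wx": 0, "wy": 0, "wz": 0, "jaw": -1}, {"tx": 0, "ty": 3, "tz": 0.33, "wx": 0, "wy": 0, "wz": 0, "jaw": -1}, {"tx": 0, "ty": 3, "tz": 0.33, "wx": 0, "wy": 0, "wz": 0, "jaw": -1}, {"tx": 0, "ty": 3, "tz": 0.33, "wx": 0, "wy": 0, "wz": 0, "jaw": -1}, {"tx": 0, "ty": 3, "tz": 0.33, "wx": 0, "wy": 0, "wz": 0, "jaw": -1}, {"tx": 0, "ty": 3, "tz": 0.33, "wx": 0, "wy": 0, "wz": 0, "jaw": -1}, {"tx": 0, "ty": 3, "tz": 0.33, "wx": 0, "wy": 0, "wz": 0, "jaw": -1}, {"tx": 0, "ty": 2.2, "tz": 0.33, "wx": 0, "wy": 0, "wz": 0, "jaw": -1}, {"tx": 0, "ty": 1.3, "tz": 0, "wx": 0, "wy": 0, "wz": 0, "jaw": -1}]}}

```text
time: 61.8
tool_pos: [500.8, -14.5, 229.3]
tcp_rot: [2.718, 1.57, 2.637]
contact_force: [0.4, -0.3, -1.4]
grip_width: 44.4
```

Emit:
{"fn": "arm_command", "kwargs": {"plan": [{"tx": 0, "ty": 0, "tz": 0, "wx": 0, "wy": 0, "wz": 0, "jaw": -1}, {"tx": 0, "ty": 0, "tz": 0, "wx": 0, "wy": 0, "wz": 0, "jaw": -1}]}}

```text
time: 62.0
tool_pos: [500.9, -17.0, 229.5]
tcp_rot: [-2.353, 1.57, -2.436]
contact_force: [-0.5, -0.2, -1.6]
grip_width: 44.4
```

```bash
python3 - <<'E'
from h import *
o=readout.get_obs(); C=cam('wrist',o)
go(501.5,-16.3,86,-4.8,o)
im=imaging.capture('wrist'); cv2.imwrite('pics/w17.png',im)
print(proj(C,(501.5,-15.7,6)))
E
```

```text
tcp [500.9 -17.  229.5] jaw dir -4.75 tilt x [-6.e-04 -5.e-04 -1.e+00] q6 [-0.19  0.32  1.62 -0.    1.21 -0.1 ] w 44.4 t 62.0 F [-0.5 -0.2 -1.6]
shift now cm [14.35  0.08  0.07]
 turn wx 0.0009 then shift [14.35  0.08  0.06]
 turn wx -3.1407 then shift [14.35 -0.08 -0.06]
 turn wx 3.1425 then shift [14.35 -0.08 -0.06]
[257.07453549 164.19039701]
```

View pics/w17.png

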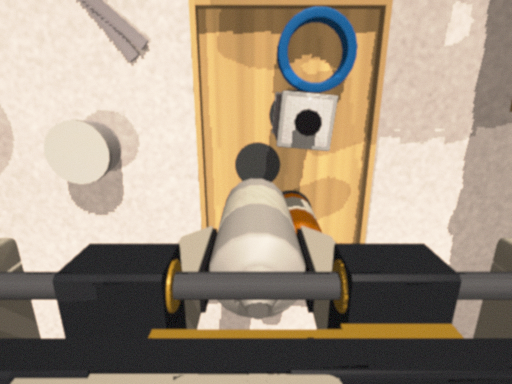

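The glue's disc is at (257.5,164), against a projected (257.1,164.2). Lowering.

Emit:
{"fn": "arm_command", "kwargs": {"plan": [{"tx": 1.0, "ty": 0.05, "tz": 0.06, "wx": 0, "wy": 0, "wz": 0, "jaw": -1}, {"tx": 2.5, "ty": 0, "tz": 0, "wx": 0, "wy": 0, "wz": 0, "jaw": -1}, {"tx": 2.5, "ty": 0, "tz": 0, "wx": 0, "wy": 0, "wz": 0, "jaw": -1}, {"tx": 2.5, "ty": 0, "tz": 0, "wx": 0, "wy": 0, "wz": 0, "jaw": -1}, {"tx": 2.5, "ty": 0, "tz": 0, "wx": 0, "wy": 0, "wz": 0, "jaw": -1}, {"tx": 1.6, "ty": 0, "tz": 0, "wx": 0, "wy": 0, "wz": 0, "jaw": -1}, {"tx": 0.8, "ty": 0, "tz": 0, "wx": 0, "wy": 0, "wz": 0, "jaw": -1}, {"tx": 0.4, "ty": 0, "tz": 0, "wx": 0, "wy": 0, "wz": 0, "jaw": -1}, {"tx": 0.2, "ty": 0, "tz": 0, "wx": 0, "wy": 0, "wz": 0, "jaw": -1}, {"tx": 0.1, "ty": 0, "tz": 0, "wx": 0, "wy": 0, "wz": 0, "jaw": -1}, {"tx": 0, "ty": 0, "tz": 0, "wx": 0, "wy": 0, "wz": 0, "jaw": -1}, {"tx": 0, "ty": 0, "tz": 0, "wx": 0, "wy": 0, "wz": 0, "jaw": -1}, {"tx": 0, "ty": 0, "tz": 0, "wx": 0, "wy": 0, "wz": 0, "jaw": -1}]}}

```text
time: 63.35
tool_pos: [502.1, -16.4, 89.1]
tcp_rot: [-0.233, 1.57, -0.317]
contact_force: [0.1, 0.1, -1.7]
grip_width: 44.4
```

```bash
python3 - <<'E'
from h import *
go(501.5,-16.3,86,-4.8)
E
```

```text
tcp [502.1 -16.4  89.1] jaw dir -4.78 tilt x [ 8.e-04 -3.e-04 -1.e+00] q6 [-0.19  0.49  1.79 -0.    0.86 -0.1 ] w 44.4 t 63.35 F [ 0.1  0.1 -1.7]
shift now cm [ 0.31  0.   -0.06]
 turn wx 0.0004 then shift [ 0.31  0.   -0.06]
 turn wx -3.1412 then shift [ 0.31 -0.    0.06]
 turn wx 3.142 then shift [ 0.31 -0.    0.06]
```

Emit:
{"fn": "arm_command", "kwargs": {"plan": [{"tx": 0.1, "ty": 0, "tz": -0.05, "wx": 0, "wy": 0, "wz": 0, "jaw": -1}, {"tx": 0.1, "ty": 0, "tz": 0, "wx": 0, "wy": 0, "wz": 0, "jaw": -1}, {"tx": 0, "ty": 0, "tz": 0, "wx": 0, "wy": 0, "wz": 0, "jaw": -1}, {"tx": 0, "ty": 0, "tz": 0, "wx": 0, "wy": 0, "wz": 0, "jaw": -1}]}}

```text
time: 63.75
tool_pos: [501.3, -16.3, 86.6]
tcp_rot: [-2.781, 1.571, -2.865]
contact_force: [0.2, -0.4, -2.0]
grip_width: 44.1
```

Emit:
{"fn": "arm_command", "kwargs": {"plan": [{"tx": 0.05, "ty": 0, "tz": 0, "wx": 0, "wy": 0, "wz": 0, "jaw": -1}, {"tx": 0, "ty": 0, "tz": 0, "wx": 0, "wy": 0, "wz": 0, "jaw": -1}, {"tx": 0, "ty": 0, "tz": 0, "wx": 0, "wy": 0, "wz": 0, "jaw": -1}]}}

```text
time: 64.05
tool_pos: [501.4, -16.4, 86.2]
tcp_rot: [-1.622, 1.571, -1.705]
contact_force: [0.1, -0.2, -1.4]
grip_width: 44.4
```

Emit:
{"fn": "arm_command", "kwargs": {"plan": [{"tx": 0.05, "ty": 0, "tz": 0, "wx": 0, "wy": 0, "wz": 0, "jaw": -1}, {"tx": 0, "ty": 0, "tz": 0, "wx": 0, "wy": 0, "wz": 0, "jaw": -1}, {"tx": 0, "ty": 0, "tz": 0, "wx": 0, "wy": 0, "wz": 0, "jaw": -1}]}}

```text
time: 64.35
tool_pos: [501.4, -16.4, 85.8]
tcp_rot: [-0.468, 1.571, -0.551]
contact_force: [-0.5, 0.5, 0.3]
grip_width: 44.4
```

Emit:
{"fn": "arm_command", "kwargs": {"plan": [{"tx": 0, "ty": 0, "tz": 0, "wx": 0, "wy": 0, "wz": 0, "jaw": 0.1}, {"tx": 0, "ty": 0, "tz": 0, "wx": 0, "wy": 0, "wz": 0, "jaw": 0.4}, {"tx": 0, "ty": 0, "tz": 0, "wx": 0, "wy": 0, "wz": 0, "jaw": 0.8}, {"tx": 0, "ty": 0, "tz": 0, "wx": 0, "wy": 0, "wz": 0, "jaw": 0.8}, {"tx": 0, "ty": 0, "tz": 0, "wx": 0, "wy": 0, "wz": 0, "jaw": 0.8}, {"tx": 0, "ty": 0, "tz": 0, "wx": 0, "wy": 0, "wz": 0, "jaw": 0.8}, {"tx": -1, "ty": 0, "tz": 0, "wx": 0, "wy": 0, "wz": 0, "jaw": 0.8}, {"tx": -2, "ty": 0, "tz": 0, "wx": 0, "wy": 0, "wz": 0, "jaw": 0.8}, {"tx": -3, "ty": 0, "tz": 0, "wx": 0, "wy": 0, "wz": 0, "jaw": 0.8}, {"tx": -3, "ty": 0, "tz": 0, "wx": 0, "wy": 0, "wz": 0, "jaw": 0.8}, {"tx": -3, "ty": 0, "tz": 0, "wx": 0, "wy": 0, "wz": 0, "jaw": 0.8}, {"tx": -3, "ty": 0, "tz": 0, "wx": 0, "wy": 0, "wz": 0, "jaw": 0.8}, {"tx": -1, "ty": -1, "tz": 0, "wx": 0, "wy": 0, "wz": 0, "jaw": 0.8}, {"tx": 0, "ty": -2, "tz": 0, "wx": 0, "wy": 0, "wz": 0, "jaw": 0.8}, {"tx": 0, "ty": -3, "tz": 0, "wx": 0, "wy": 0, "wz": 0, "jaw": 0.8}, {"tx": 0, "ty": -2, "tz": 0, "wx": 0, "wy": 0, "wz": 0, "jaw": 0.8}, {"tx": 0, "ty": 0, "tz": 0, "wx": 0, "wy": 0, "wz": 0, "jaw": 0.8}, {"tx": 0, "ty": 0, "tz": 0, "wx": 0, "wy": 0, "wz": 0, "jaw": 0.8}]}}

```text
time: 66.15
tool_pos: [494.3, -96.3, 245.2]
tcp_rot: [2.664, 1.57, 2.58]
contact_force: [-0.6, -0.7, -0.1]
grip_width: 82.5
```

```bash
python3 - <<'E'
from h import *
o=readout.get_obs(); C=cam('wrist',o)
go(350,-380,260,None,o)
im=imaging.capture('wrist'); cv2.imwrite('pics/w18.png',im)
for n,p in [('can',(546.7,39.1,118)),('glass',(538.4,-77.3,120)),('glue',(501.5,-15.7,122))]: print(n,proj(C,p).round(1))
E
```

```text
tcp [494.3 -96.3 245.2] jaw dir -4.87 tilt x [-9.e-04  6.e-04 -1.e+00] q6 [-0.34  0.31  1.59  0.    1.25 -0.26] w 82.5 t 66.15 F [-0.6 -0.7 -0.1]
shift now cm [ -1.48 -29.49 -11.97]
can [310.2  13.7]
glass [305.5 164.7]
glue [257.   94.3]
```

View pics/w18.png

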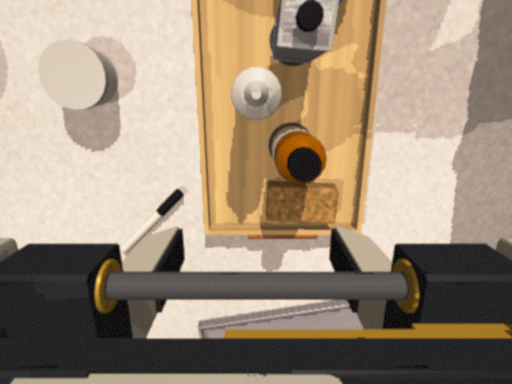

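All three match their starting positions within about 1.5 px: can (310,15), glass (304,164), glue (256,94). I'll move aside for a final top view.

Emit:
{"fn": "arm_command", "kwargs": {"plan": [{"tx": 0, "ty": -2, "tz": -0.5, "wx": 0, "wy": 0, "wz": 0, "jaw": 0.8}, {"tx": 0, "ty": -3.5, "tz": -1, "wx": 0, "wy": 0, "wz": 0, "jaw": 0.8}, {"tx": 0, "ty": -3.5, "tz": -1, "wx": 0, "wy": 0, "wz": 0, "jaw": 0.8}, {"tx": 0, "ty": -3.5, "tz": -1, "wx": 0, "wy": 0, "wz": 0, "jaw": 0.8}, {"tx": 0, "ty": -3.5, "tz": -1, "wx": 0, "wy": 0, "wz": 0, "jaw": 0.8}, {"tx": 0, "ty": -3.5, "tz": -1, "wx": 0, "wy": 0, "wz": 0, "jaw": 0.8}, {"tx": 0, "ty": -3.5, "tz": -1, "wx": 0, "wy": 0, "wz": 0, "jaw": 0.8}, {"tx": 0, "ty": -3.5, "tz": -1, "wx": 0, "wy": 0, "wz": 0, "jaw": 0.8}, {"tx": 0, "ty": -3, "tz": -1, "wx": 0, "wy": 0, "wz": 0, "jaw": 0.8}, {"tx": 0, "ty": -1.5, "tz": -0.5, "wx": 0, "wy": 0, "wz": 0, "jaw": 0.8}, {"tx": 0, "ty": 0, "tz": 0, "wx": 0, "wy": 0, "wz": 0, "jaw": 0.8}]}}

```text
time: 67.3
tool_pos: [378.9, -398.1, 245.3]
tcp_rot: [2.216, 1.57, 2.131]
contact_force: [0.3, 0.1, 0.3]
grip_width: 82.9
```

```bash
python3 - <<'E'
from h import *
t=imaging.capture('top'); cv2.imwrite('pics/t18.png',cv2.resize(t[120:260,80:360],None,fx=2.8,fy=2.8,interpolation=cv2.INTER_CUBIC))
print(readout.get_obs()['time'])
E
```

```text
67.35
```

View pics/t18.png

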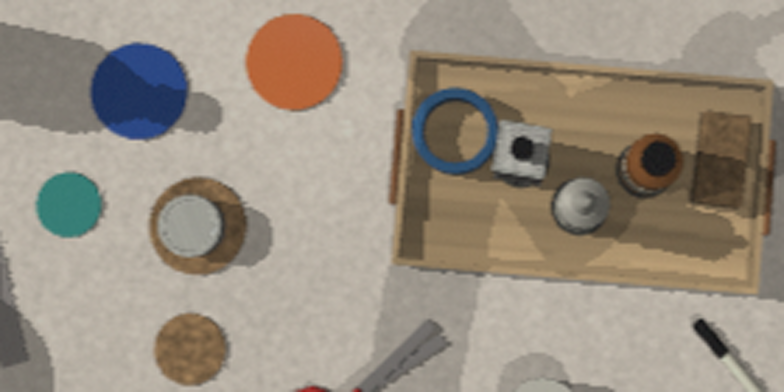

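After allowing for parallax the tin is within about 1–2 mm of the mat's centre. The containers, tape roll and block match the first crop. Handing in.

```bash
python3 -c "
from plant import bot
print(bot.close_job())"
```

```text
the job is handed in; nothing more can be done
None
```

The job is done and handed in at about 67 s of the 144 s allowed. I moved the glue, glass bottle and can upright into the tray, then set the tin on the large cork mat. I then returned the can, glass and glue to their felt discs.

- **Containers:** the last wrist picture shows all three caps within about 1.5 px (roughly 1–2 mm) of where they were first measured. The felt discs and cap views disagreed by up to about 2 mm for the glass bottle, so I set it down between the two.
- **Tin:** the top view puts it within about 1–2 mm of the mat's centre after allowing for parallax.
- **Rest of the scene:** the tape roll and sanding block look unchanged from the first picture. Nothing tipped, and every set-down was by light contact, with vertical force changes under about 7 N.
- **Failed check:** the colour-mask centroids of the bare felt discs were thrown off by shadows, so I read the disc positions from the pictures instead.

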